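# Sort the bench leftovers into their trays

## Task

Put away the five loose things in the row just behind the three grey trays on the bench: stand one wide bottle upright in each compartment of the larger divided tray, one small dropper bottle upright in each compartment of the smaller divided tray, and lay the syringe flat and lengthwise in the middle of the undivided tray. Set each one down gently rather than dropping it, and leave the glass jar and the roll of tape at the sides where they are.

Things in the scene. Friction and masses are not known exactly. Their poses are not given: they have to be found in the camera images.
- bottle_a_mid (a point): upright screw-cap plastic bottle, the wide kind (twin of the other): body 60 mm across, whole height 94 mm, cap about 52 mm across; about 0.16 kg; this point is on its axis, half-way up (47 mm above its foot); z up. Can be gripped across the body between 15 and 65 mm above its foot
- bottle_b_mid (a point): upright screw-cap plastic bottle, the wide kind (twin of the other): body 60 mm across, whole height 94 mm, cap about 52 mm across; about 0.16 kg; this point is on its axis, half-way up (47 mm above its foot); z up. Can be gripped across the body between 15 and 65 mm above its foot
- dropper_a_mid (a point): small upright screw-cap dropper bottle (twin of the other): body 34 mm across, whole height 62 mm; about 30 g; this point is on its axis, half-way up (31 mm above its foot); z up. Can be gripped across the body or the cap
- dropper_b_mid (a point): small upright screw-cap dropper bottle (twin of the other): body 34 mm across, whole height 62 mm; about 30 g; this point is on its axis, half-way up (31 mm above its foot); z up. Can be gripped across the body or the cap
- syringe_mid (a point): clear plastic syringe lying on the bench, 104 mm long, barrel 14 mm thick, finger flange 24 mm wide; about 12 g; this point is on the barrel's axis, 7.5 mm above the bench, 5 mm from half length towards the nozzle: grip the barrel here, across x, with the fingertips close to the bench. x runs along the barrel: the nozzle is to -x (tip 47 mm from this point), the flange 33 to 35 mm and the plunger's end 57 mm to +x; z up. Either end may point either way in its tray
- bottle_tray: the larger divided grey plastic tray, fixed to the bench, 86 mm (x) by 168 mm (y), 25 mm high; origin under its centre, on the bench; z up. One divider across the middle makes two square compartments, 78 mm inside, with centres at y = +41 and -41 mm, x = 0; walls and divider 4 mm thick, floor 4 mm above the bench
- dropper_tray: the smaller divided grey plastic tray, fixed to the bench, 62 mm (x) by 120 mm (y), 25 mm high; origin under its centre, on the bench; z up. One divider across the middle makes two square compartments, 54 mm inside, with centres at y = +29 and -29 mm, x = 0; walls and divider 4 mm thick, floor 4 mm above the bench
- syringe_tray: the undivided grey plastic tray, fixed to the bench, 92 mm (x) by 138 mm (y, its length), 18 mm high; origin under its centre, on the bench; z up; walls 4 mm thick (84 by 130 mm inside), floor 4 mm above the bench. The syringe lies along y with its own point at the tray's centre, give or take 20 mm lengthwise
- jar: bystander: clear wide glass jar, 106 mm across, 135 mm tall, at the far right; origin at the centre of its foot
- tape: bystander: roll of tape lying flat, 98 mm across, 20 mm high, at the left; origin at the centre of its underside

How it is judged:
By the outcome, as a careful person would: the job done as asked, in the order asked, and still so for the second after the job is handed in, with the robot touching nothing.
It also fails if it takes over 120 s, if anything falls off the work surface, if the arm or the gripper's body presses on something with over 40 N, if the wrist force passes 120 N, or if a joint passes its speed limit or range.

## Robot

A 7-joint arm with a two-finger parallel gripper is mounted at the origin on a cart in front of the work surface, level with it; the furniture and walls round the work are solid. World frame = base frame: x ahead of the robot, y to its left, z up, the work surface at z = 0. Lengths are in m, angles in degrees, forces in N, time in s.
With the tool pointing down it reaches from about 0.4 to 0.9 m from the base axis. Payload 5.5 kg.
Tool frame: the origin (TCP) lies at the very end of the fingers, on their centre line; the grasp point (between the pads) lies 19 mm behind it; z points along the fingers, y is the direction in which the jaws open and shut (so a half turn about z gives the same grasp; the last joint's range is limited). The gripper opens to 92 mm and grips with 3 to 60 N. Pads are 19 mm wide; open, the fingers measure 130 mm over their backs; the gripper's body (75 mm by 190 mm) begins 47 mm behind the grasp point.
Start: joints at [-62.04, 28.699, -24.465, 88.831, 12.651, 65.22, -12.049], TCP at [0.145, 0.634, 0.227] pointing down, gripper open.
Joint ranges: [-164.97, 164.97], [-17.58, 116.51], [-87.97, 89.64], [11.32, 138.91], [-80.73, 260.73], [10.89, 115.49], [-147.41, 147.41]. Speed limits (degrees/s): [147.25, 147.25, 180, 180, 180, 180, 180].

## Interface

Orientations are given as [roll, pitch, yaw] about the fixed x, y, z axes, in that order (R = Rz(yaw) Ry(pitch) Rx(roll)).
In Python, from workcell import env gives the robot as it stands.
- The arm moves only by the tool arm_command, never from a script. Its argument "steps" is a list of rows, each an object of numbers: "tx", "ty", "tz": the shift along the world's x, y, z in mm; "wx", "wy", "wz": the turn, a rotation vector about the world's x, y, z in rad; "fingers": the closure in counts, from 0 (fully open) to 255 (shut). In form: [{"tx": .., "ty": .., "tz": .., "wx": .., "wy": .., "wz": .., "fingers": ..}, ...]. A call has 1 to 8 rows; each row is the pose to reach, as a shift and turn from the pose measured when the call began; what a row does not reach only later rows make up. A row lasts 1/10 s, in which the tool goes at most 50 mm and 8.59 degrees, less where a joint would pass 70% of its speed; a pose out of reach is approached as far as the arm can. A call with a gripper value outside its range is refused whole. The fingers move at their own pace and stop on an object; the grip force is fixed at half the most. Time passes only in rows, so rows that repeat a pose let the fingers close. It gives the time, the measured TCP pose, the force and the opening at its end, in the units of the state.
- env.sense(): the state, without advancing time (a new reading comes with each control period).
- env.camera(name): name is "scene" or "top"; returns a dict with "image" (400x640x3 uint8, red, green, blue), "camera_matrix" (3x3 intrinsics, pixels), "extrinsics" (4x4, takes a point from camera to world coordinates). Camera axes: x right, y down, z forward; pixel columns grow to the right and rows downward; lengths in m; the calibration is good to about 2 mm. A picture is of the moment at which its call begins. There is no depth.
- env.job_done(): hands the job in, once; it reports no verdict.
Trained networks look in a picture, given as the dict that the camera call returned (one of the last four; its "shot" number tells which), for a name from the list of things; names that differ only in an ending like _2 or _b are one class to them, and where a whole thing is asked for, a point or a joint stands for the part that bears it (a point fixed in the world has none). Each returns a list of dicts, best first, with "conf" (0 to 1); they miss things now and then, are a little off and sometimes report something else, mostly with a low value. They report only what shows in the picture. A call takes as long as a camera call.
- env.look_for(picture, thing): "extent" ([centre column, centre row, width, height] in pixels, round what is visible of it).
The state is a dict: "time": time; "joints": joint angles; "dq": joint speeds; "joint_efforts": joint torques, N m; "eef_pos": TCP position; "tool_rot": TCP orientation; "ft_force": force on the tool from outside, world axes, zero at the start; "torque": the same for the moment, N m; "width": finger opening in m.
Only numpy, scipy, OpenCV 4.12 (cv2) and the standard library are available. Lean on these libraries where they do the work, as an engineer would, in place of code of your own. Each camera call takes 0.05 s, during which the arm holds its last target. There are 200 camera calls.

## Working session

There is one attempt and no reset: what is moved stays moved. The work goes in short steps, Python scripts to look and compute and a tool call to move; the robot and the scene stay as the last step left them, time stands still between calls to the robot, and variables do not carry over. Pictures are saved under pics/ and viewed, about 12 in all and at most 16, crops included, and the job is handed in when it is done.

Besides the shell and the picture viewer there is one more tool, called as a command line: name --argument value ..., lists and objects as JSON in quotes. arm_command: Moves the arm, as the interface text tells. Its arguments: {"type":"object","properties":{"steps":{"type":"array"}},"required":["steps"]}

```bash
mkdir -p pics; ls; python3 - <<'E'
from workcell import env
import cv2
s=env.sense();print(s)
for n in("scene","top"):
    p=env.camera(n);cv2.imwrite(f"pics/{n}0.png",p["image"][:,:,::-1]);print(n,p["camera_matrix"],p["extrinsics"],p["shot"])
    for t in("bottle_a_mid","dropper_a_mid","syringe_mid","bottle_tray","dropper_tray","syringe_tray","jar","tape"):
        for d in env.look_for(p,t)[:4]:print(t,[round(float(v),1) for v in d["extent"]],round(d["conf"],2))
E
```

```text
pics
{'time': 0.0, 'joints': array([-62.03933749,  28.75213791, -24.45292065,  88.89163773,
        12.64960082,  65.21923622, -12.05074586]), 'dq': array([ 0.0459202 ,  0.07802333,  0.0514469 ,  0.05401604,  0.07674915,
       -0.02575339,  0.06938973]), 'joint_efforts': array([-5.15563770e-04, -5.66598415e+01, -5.81585035e+00, -2.79116213e+01,
       -6.83958968e-02,  3.11064126e-02,  1.77841571e-04]), 'eef_pos': array([0.14478046, 0.63295388, 0.22569477]), 'tool_rot': array([-1.79890146e+02, -4.43326748e-03,  1.67120389e+02]), 'ft_force': array([ 0.43386053, -0.24039377, -0.0647986 ]), 'torque': array([-0.02235477,  0.00347331, -0.00275307]), 'width': 0.09215172276739006}
scene [[487.69733564   0.         318.47378614]
 [  0.         487.69733564 200.62919871]
 [  0.           0.           1.        ]] [[ 0.56408078 -0.40595121  0.71903859 -0.77471928]
 [-0.82555674 -0.29456098  0.48134177 -0.86825256]
 [ 0.01639943 -0.86512279 -0.50129194  0.96591102]
 [ 0.          0.          0.          1.        ]] 1
bottle_a_mid [362.5, 215.1, 19.6, 29.5] 0.64
dropper_a_mid [285.6, 193.9, 10
[... 372 characters left out ...]
54.91172632 203.33308326]
 [  0.           0.           1.        ]] [[ 0.01500909 -0.99672153  0.07950419  0.37124733]
 [-0.9998809  -0.01467564  0.00477678 -0.01169826]
 [-0.00359435 -0.07956642 -0.99682309  1.55692283]
 [ 0.          0.          0.          1.        ]] 2
bottle_a_mid [364.1, 184.4, 15.1, 19.3] 0.66
dropper_a_mid [263.9, 189.4, 6.5, 8.1] 0.4
syringe_mid [224.6, 189.8, 6.4, 26.3] 0.64
bottle_tray [310.9, 218.2, 49.9, 27.9] 0.98
dropper_tray [390.9, 231.0, 41.5, 22.0] 0.8
dropper_tray [264.4, 189.7, 9.9, 9.4] 0.72
syringe_tray [245.7, 231.4, 37.2, 30.1] 0.65
syringe_tray [393.2, 230.2, 38.9, 23.4] 0.56
jar [475.6, 180.6, 45.0, 34.5] 0.85
tape [168.7, 224.5, 25.7, 27.2] 0.78
```

```bash
python3 - <<'E'
import cv2
a=cv2.imread("pics/top0.png")[130:270,130:520];cv2.imwrite("pics/top0c.png",cv2.resize(a,(780,280),interpolation=2))
a=cv2.imread("pics/scene0.png")[120:320,200:520];cv2.imwrite("pics/scene0c.png",cv2.resize(a,(800,500),interpolation=2))
E
```

```text
(no output)
```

View pics/top0c.png

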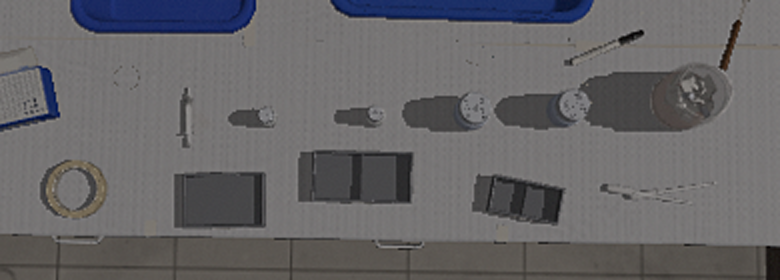

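View pics/scene0c.png

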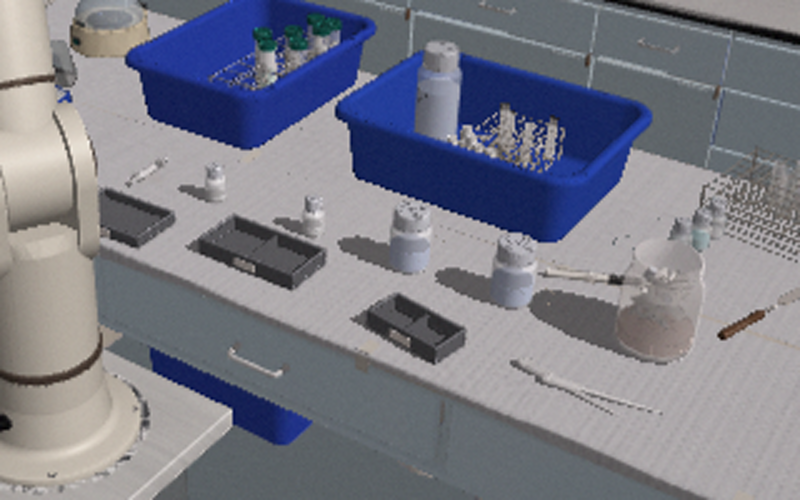

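The top crop shows, left to right, the syringe (186,118), two droppers (265,116 and 375,115), two bottles (473,110 and 572,105) and the jar. In front are the syringe, bottle and dropper trays, and the dropper tray is turned. Next I overlay models for measuring.

```bash
cat > h.py <<'E'
import numpy as np, cv2
K={'top':np.array([[454.91172632,0,315.63360552],[0,454.91172632,203.33308326],[0,0,1]]),
'scene':np.array([[487.69733564,0,318.47378614],[0,487.69733564,200.62919871],[0,0,1]])}
T={'scene':np.array([[0.56408078,-0.40595121,0.71903859,-0.77471928],[-0.82555674,-0.29456098,0.48134177,-0.86825256],[0.01639943,-0.86512279,-0.50129194,0.96591102],[0,0,0,1]]),
'top':np.array([[0.01500909,-0.99672153,0.07950419,0.37124733],[-0.9998809,-0.01467564,0.00477678,-0.01169826],[-0.00359435,-0.07956642,-0.99682309,1.55692283],[0,0,0,1]])}
def proj(c,P):
    P=np.atleast_2d(P);q=(P-T[c][:3,3])@T[c][:3,:3];q=q@K[c].T;return q[:,:2]/q[:,2:]
def back(c,u,v,z):
    d=T[c][:3,:3]@np.linalg.solve(K[c],[u,v,1.]);o=T[c][:3,3];return (o+d*(z-o[2])/d[2])[:2]
def ring(x,y,z,r):
    a=np.linspace(0,2*np.pi,40);return np.c_[x+r*np.cos(a),y+r*np.sin(a),0*a+z]
def rect(x,y,yaw,w,l,z):
    a=np.radians(yaw);R=np.array([[np.cos(a),-np.sin(a)],[np.sin(a),np.cos(a)]])
    p=np.array([[1,1],[1,-1],[-1,-1],[-1,1],[1,1]])*[w/2,l/2]@R.T+[x,y];return np.c_[p,np.full(5,z)]
def crop(img,c,polys,x0,y0,x1,y1,s):
    o=cv2.resize(img[y0:y1,x0:x1],None,fx=s,fy=s,interpolation=cv2.INTER_CUBIC)
    for P,col in polys:
        q=(proj(c,P)+.5-[x0,y0])*s;cv2.polylines(o,[np.round(q*8).astype(int)],False,col,1,cv2.LINE_AA,3)
    return o
E
python3 - <<'E'
from h import *
for n,u,v,z in [('b1',366.5,182,.094),('b2',416,180,.094),('d1',263.5,187,.062),('d2',318.5,187,.062),('syr',223,188,.0075),('bt',311,218,.025),('dt',391,231,.025),('st',243,230,.018),('jar',478,174,.13),('tape',167,224,.02)]:
    print(n,back('top',u,v,z).round(3))
im=cv2.imread('pics/top0.png')
a=crop(im,'top',[],205,165,335,250,6);cv2.imwrite('pics/a.png',a)
a=crop(im,'top',[],325,165,455,250,6);cv2.imwrite('pics/b.png',a)
E
```

```text
b1 [ 0.56  -0.168]
b2 [ 0.568 -0.328]
d1 [0.542 0.169]
d2 [ 0.545 -0.013]
syr [0.543 0.314]
bt [0.444 0.011]
dt [ 0.404 -0.259]
st [0.4  0.24]
jar [ 0.586 -0.516]
tape [0.416 0.497]
```

View pics/a.png

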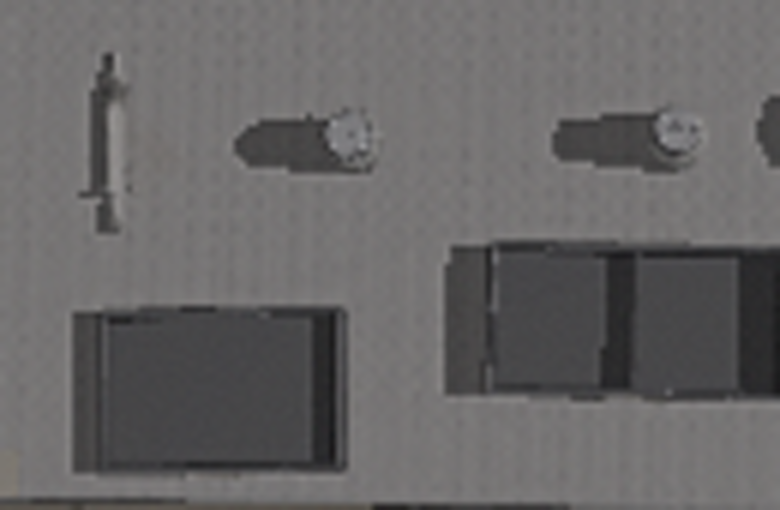

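View pics/b.png

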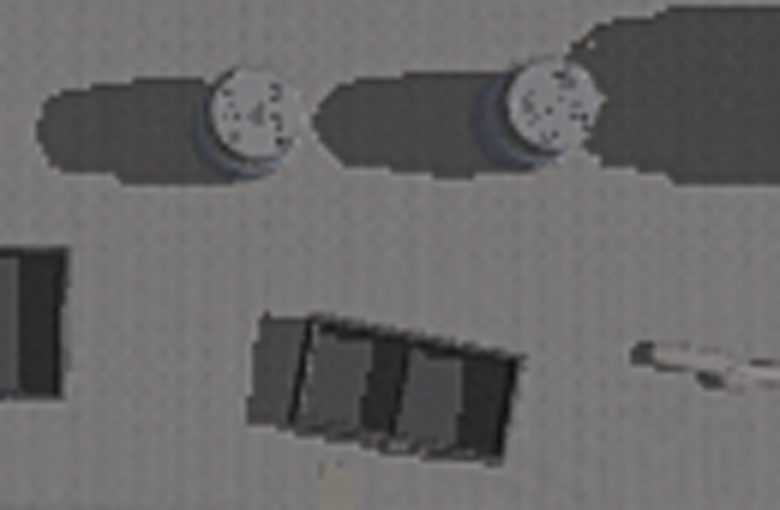

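```bash
cat > ov.py <<'E'
from h import *
G=(0,255,0);R=(0,0,255)
def models(O,Tr,S):
    L=[]
    for k,(x,y) in O.items():
        r,h,rc=(.03,.094,.026) if k[0]=='b' else (.017,.062,.0)
        L+=[(ring(x,y,0,r),R)]
        L+=[(ring(x,y,h,rc),G)] if rc else [(ring(x,y,.03,r),G)]
        L+=[(np.array([[x,y,0],[x,y,h]]),R)]
    for x,y,yaw,w,l,h in Tr: L+=[(rect(x,y,yaw,w,l,h),G),(rect(x,y,yaw,w,l,0),R)]
    x,y,a=S;a=np.radians(a);ax=np.array([np.cos(a),np.sin(a),0]);p=np.array([x,y,.0075]);n=np.array([-ax[1],ax[0],0])
    L+=[(np.array([p-.047*ax,p+.057*ax]),R),(np.array([p+.034*ax-.012*n,p+.034*ax+.012*n]),G)]
    return L
E
python3 - <<'E'
from ov import *
O={}
for n,u,v,z in [('b1',367.5,183.3,.094),('b2',416.7,182.3,.094),('d1',263.3,187.5,.062),('d2',317.7,186.5,.062)]:O[n]=back('top',u,v,z)
Tr=[]
for u,v,yaw,w,l,h in[(310.8,218.2,-1,.086,.168,.025),(392.4,229.4,-10.7,.062,.12,.025),(241.5,229.4,0,.092,.138,.018)]:Tr.append((*back('top',u,v,h),yaw,w,l,h))
S=(*back('top',223.8,186.7,.0075),180)
print(O,Tr,S)
M=models(O,Tr,S)
im=cv2.imread('pics/top0.png');sc=cv2.imread('pics/scene0.png')
a=crop(im,'top',M,205,165,335,250,6);b=crop(im,'top',M,325,165,455,250,6)
cv2.imwrite('pics/c.png',cv2.resize(np.vstack([a,b]),None,fx=.58,fy=.58,interpolation=3))
cv2.imwrite('pics/d.png',crop(sc,'scene',M,235,175,425,270,4.2))
E
```

```text
{'b1': array([ 0.55542619, -0.17154123]), 'b2': array([ 0.5610006 , -0.33062387]), 'd1': array([0.54045465, 0.16931471]), 'd2': array([ 0.54640641, -0.01052813])} [(np.float64(0.4429409293653459), np.float64(0.011174038965276212), -1, 0.086, 0.168, 0.025), (np.float64(0.4093528676674269), np.float64(-0.2636490675892131), -10.7, 0.062, 0.12, 0.025), (np.float64(0.4019168464115063), np.float64(0.24491132239841376), 0, 0.092, 0.138, 0.018)] (np.float64(0.547404579800534), np.float64(0.3114825070739595), 180)
```

View pics/c.png

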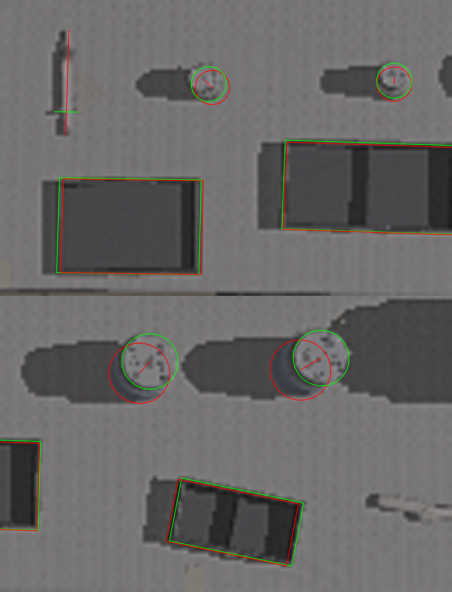

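View pics/d.png

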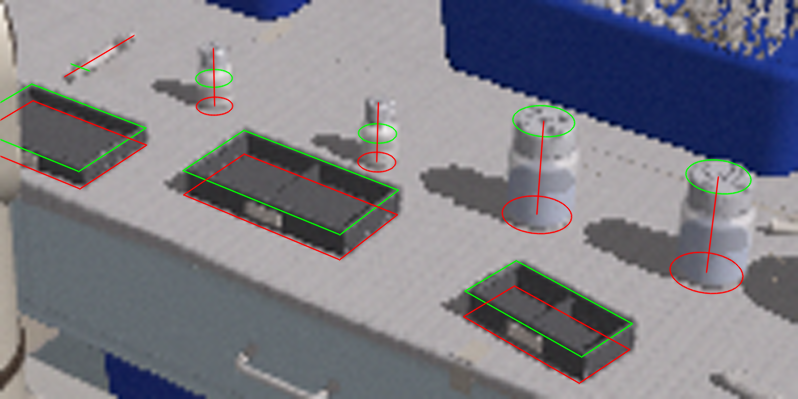

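Both overlays agree to within a few mm. The bottles need a small shift toward −y. The syringe's nozzle points to +x. Next I move above bottle 1 with the jaws turned along x.

arm_command --steps '[{"tx": 355,"ty": -434,"tz": 0,"wz": -1.12,"fingers": 0},{"tx": 355,"ty": -434,"tz": 0,"wz": -1.12,"fingers": 0},{"tx": 355,"ty": -434,"tz": 0,"wz": -1.12,"fingers": 0},{"tx": 355,"ty": -434,"tz": 0,"wz": -1.12,"fingers": 0},{"tx": 355,"ty": -434,"tz": 0,"wz": -1.12,"fingers": 0},{"tx": 355,"ty": -434,"tz": 0,"wz": -1.12,"fingers": 0},{"tx": 355,"ty": -434,"tz": 0,"wz": -1.12,"fingers": 0},{"tx": 355,"ty": -434,"tz": 0,"wz": -1.12,"fingers": 0}]'

```text
$.steps[0]: bad value
```

arm_command --steps '[{"tx": 355,"ty": -434,"tz": 0,"wx": 0,"wy": 0,"wz": -1.12,"fingers": 0},{"tx": 355,"ty": -434,"tz": 0,"wx": 0,"wy": 0,"wz": -1.12,"fingers": 0},{"tx": 355,"ty": -434,"tz": 0,"wx": 0,"wy": 0,"wz": -1.12,"fingers": 0},{"tx": 355,"ty": -434,"tz": 0,"wx": 0,"wy": 0,"wz": -1.12,"fingers": 0},{"tx": 355,"ty": -434,"tz": 0,"wx": 0,"wy": 0,"wz": -1.12,"fingers": 0},{"tx": 355,"ty": -434,"tz": 0,"wx": 0,"wy": 0,"wz": -1.12,"fingers": 0},{"tx": 355,"ty": -434,"tz": 0,"wx": 0,"wy": 0,"wz": -1.12,"fingers": 0},{"tx": 355,"ty": -434,"tz": 0,"wx": 0,"wy": 0,"wz": -1.12,"fingers": 0}]'

```text
time: 1.7
eef_pos: [0.3992, 0.3225, 0.2272]
tool_rot: [179.9, -0.0, 102.7]
ft_force: [0.2, 1.0, -0.1]
width: 0.092
```

arm_command --steps '[{"tx": 157,"ty": -496,"tz": 0,"wx": 0,"wy": 0,"wz": -0.222,"fingers": 0},{"tx": 157,"ty": -496,"tz": 0,"wx": 0,"wy": 0,"wz": -0.222,"fingers": 0},{"tx": 157,"ty": -496,"tz": 0,"wx": 0,"wy": 0,"wz": -0.222,"fingers": 0},{"tx": 157,"ty": -496,"tz": 0,"wx": 0,"wy": 0,"wz": -0.222,"fingers": 0},{"tx": 157,"ty": -496,"tz": 0,"wx": 0,"wy": 0,"wz": -0.222,"fingers": 0},{"tx": 157,"ty": -496,"tz": 0,"wx": 0,"wy": 0,"wz": -0.222,"fingers": 0},{"tx": 157,"ty": -496,"tz": 0,"wx": 0,"wy": 0,"wz": -0.222,"fingers": 0},{"tx": 157,"ty": -496,"tz": 0,"wx": 0,"wy": 0,"wz": -0.222,"fingers": 0}]'

```text
time: 2.5
eef_pos: [0.5197, -0.059, 0.2276]
tool_rot: [179.9, -0.0, 90.0]
ft_force: [0.9, 0.4, 0.5]
width: 0.0916
```

arm_command --steps '[{"tx": 36,"ty": -114,"tz": 0,"wx": 0,"wy": 0,"wz": 0,"fingers": 0},{"tx": 36,"ty": -114,"tz": 0,"wx": 0,"wy": 0,"wz": 0,"fingers": 0},{"tx": 36,"ty": -114,"tz": 0,"wx": 0,"wy": 0,"wz": 0,"fingers": 0},{"tx": 36,"ty": -114,"tz": -30,"wx": 0,"wy": 0,"wz": 0,"fingers": 0},{"tx": 36,"ty": -114,"tz": -75,"wx": 0,"wy": 0,"wz": 0,"fingers": 0},{"tx": 36,"ty": -114,"tz": -115,"wx": 0,"wy": 0,"wz": 0,"fingers": 0},{"tx": 36,"ty": -114,"tz": -115,"wx": 0,"wy": 0,"wz": 0,"fingers": 0},{"tx": 36,"ty": -114,"tz": -115,"wx": 0,"wy": 0,"wz": 0,"fingers": 0}]'

```text
time: 3.3
eef_pos: [0.5556, -0.173, 0.1127]
tool_rot: [179.9, -0.1, 90.0]
ft_force: [0.3, 0.1, 1.4]
width: 0.0919
```

```bash
python3 - <<'E'
from workcell import env
from h import *
s=env.sense();print(s['joints'].round(1),s['eef_pos'])
p=env.camera('scene');im=np.ascontiguousarray(p['image'][:,:,::-1]);cv2.imwrite('pics/s1.png',im)
x,y,z=s['eef_pos']
cv2.imwrite('pics/s1c.png',crop(im,'scene',[(np.array([[x,y,z],[x,y,0.]]),(0,0,255))],300,120,430,260,4))
E
```

```text
[  3.8  28.1  14.  105.3  -9.   47.6  22.2] [ 0.55555696 -0.17298383  0.11274676]
```

View pics/s1c.png

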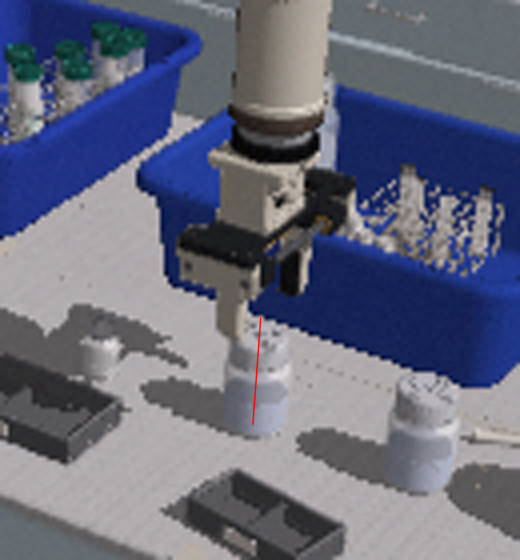

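arm_command --steps '[{"tx": 0,"ty": -1,"tz": -40,"wx": 0,"wy": 0,"wz": 0,"fingers": 0},{"tx": 0,"ty": -1,"tz": -75,"wx": 0,"wy": 0,"wz": 0,"fingers": 0},{"tx": 0,"ty": -1,"tz": -75,"wx": 0,"wy": 0,"wz": 0,"fingers": 0},{"tx": 0,"ty": -1,"tz": -75,"wx": 0,"wy": 0,"wz": 0,"fingers": 60},{"tx": 0,"ty": -1,"tz": -75,"wx": 0,"wy": 0,"wz": 0,"fingers": 140},{"tx": 0,"ty": -1,"tz": -75,"wx": 0,"wy": 0,"wz": 0,"fingers": 140},{"tx": 0,"ty": -1,"tz": -75,"wx": 0,"wy": 0,"wz": 0,"fingers": 140},{"tx": 0,"ty": -1,"tz": -75,"wx": 0,"wy": 0,"wz": 0,"fingers": 140}]'

```text
time: 4.15
eef_pos: [0.5573, -0.1745, 0.0404]
tool_rot: [179.7, -0.0, 90.0]
ft_force: [-1.6, 0.6, 8.1]
width: 0.059
```

arm_command --steps '[{"tx": 0,"ty": 0,"tz": 0,"wx": 0,"wy": 0,"wz": 0,"fingers": 140},{"tx": 0,"ty": 0,"tz": 0,"wx": 0,"wy": 0,"wz": 0,"fingers": 140},{"tx": 0,"ty": 0,"tz": 10,"wx": 0,"wy": 0,"wz": 0,"fingers": 140},{"tx": 0,"ty": 0,"tz": 30,"wx": 0,"wy": 0,"wz": 0,"fingers": 140},{"tx": 0,"ty": 0,"tz": 60,"wx": 0,"wy": 0,"wz": 0,"fingers": 140},{"tx": 0,"ty": 0,"tz": 90,"wx": 0,"wy": 0,"wz": 0,"fingers": 140},{"tx": -15,"ty": 30,"tz": 90,"wx": 0,"wy": 0,"wz": 0,"fingers": 140},{"tx": -30,"ty": 60,"tz": 90,"wx": 0,"wy": 0,"wz": 0,"fingers": 140}]'

```text
time: 4.95
eef_pos: [0.528, -0.1151, 0.1321]
tool_rot: [179.5, 0.0, 89.8]
ft_force: [0.3, 1.1, -2.9]
width: 0.059
```

arm_command --steps '[{"tx": -17,"ty": 34,"tz": 0,"wx": 0,"wy": 0,"wz": 0,"fingers": 140},{"tx": -34,"ty": 67,"tz": 0,"wx": 0,"wy": 0,"wz": 0,"fingers": 140},{"tx": -50,"ty": 100,"tz": 0,"wx": 0,"wy": 0,"wz": 0,"fingers": 140},{"tx": -67,"ty": 134,"tz": 0,"wx": 0,"wy": 0,"wz": 0,"fingers": 140},{"tx": -84,"ty": 167,"tz": 0,"wx": 0,"wy": 0,"wz": 0,"fingers": 140},{"tx": -84,"ty": 167,"tz": -20,"wx": 0,"wy": 0,"wz": 0,"fingers": 140},{"tx": -84,"ty": 167,"tz": -45,"wx": 0,"wy": 0,"wz": 0,"fingers": 140},{"tx": -84,"ty": 167,"tz": -45,"wx": 0,"wy": 0,"wz": 0,"fingers": 140}]'

```text
time: 5.75
eef_pos: [0.4415, 0.0518, 0.0854]
tool_rot: [179.8, 0.1, 89.9]
ft_force: [-0.5, -0.5, -2.7]
width: 0.059
```

```bash
python3 - <<'E'
from workcell import env
from h import *
s=env.sense();print(s['eef_pos'],s['ft_force'])
p=env.camera('scene');im=np.ascontiguousarray(p['image'][:,:,::-1])
x,y,z=s['eef_pos'];f=z-.0404
M=[(ring(x,y,f,.03),(0,0,255)),(rect(.443,.0112,-1,.086,.168,.025),(0,255,0))]
cv2.imwrite('pics/s2c.png',crop(im,'scene',M,240,140,370,260,4))
E
```

```text
[0.44151243 0.05182423 0.08539802] [-0.49500609 -0.51330772 -2.71960142]
```

View pics/s2c.png

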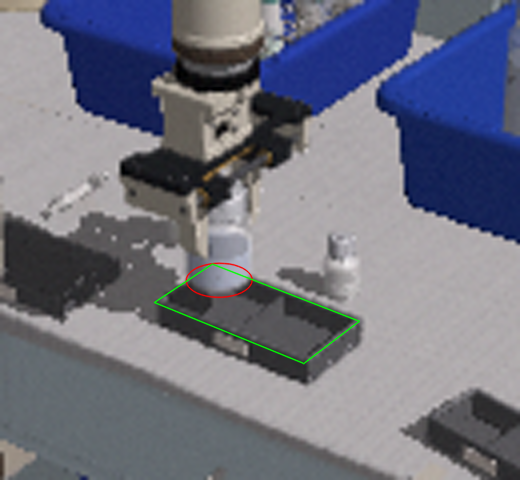

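arm_command --steps '[{"tx": 2,"ty": 0,"tz": -12,"wx": 0,"wy": 0,"wz": 0,"fingers": 140},{"tx": 2,"ty": 0,"tz": -24,"wx": 0,"wy": 0,"wz": 0,"fingers": 140},{"tx": 2,"ty": 0,"tz": -32,"wx": 0,"wy": 0,"wz": 0,"fingers": 140},{"tx": 2,"ty": 0,"tz": -37,"wx": 0,"wy": 0,"wz": 0,"fingers": 140},{"tx": 2,"ty": 0,"tz": -39,"wx": 0,"wy": 0,"wz": 0,"fingers": 140},{"tx": 2,"ty": 0,"tz": -40,"wx": 0,"wy": 0,"wz": 0,"fingers": 140},{"tx": 2,"ty": 0,"tz": -40,"wx": 0,"wy": 0,"wz": 0,"fingers": 140}]'

```text
time: 6.5
eef_pos: [0.4447, 0.0516, 0.0466]
tool_rot: [179.7, 0.1, 89.8]
ft_force: [0.3, -0.6, -2.1]
width: 0.0586
```

arm_command --steps '[{"tx": 0,"ty": 0,"tz": -2,"wx": 0,"wy": 0,"wz": 0,"fingers": 140},{"tx": 0,"ty": 0,"tz": -3,"wx": 0,"wy": 0,"wz": 0,"fingers": 140},{"tx": 0,"ty": 0,"tz": -3,"wx": 0,"wy": 0,"wz": 0,"fingers": 140}]'

```text
time: 6.8
eef_pos: [0.4452, 0.0516, 0.0444]
tool_rot: [179.7, 0.1, 89.8]
ft_force: [-2.1, -1.5, 6.3]
width: 0.0587
```

arm_command --steps '[{"tx": 0,"ty": 0,"tz": 0,"wx": 0,"wy": 0,"wz": 0,"fingers": 60},{"tx": 0,"ty": 0,"tz": 0,"wx": 0,"wy": 0,"wz": 0,"fingers": 20},{"tx": 0,"ty": 0,"tz": 0,"wx": 0,"wy": 0,"wz": 0,"fingers": 0},{"tx": 0,"ty": 0,"tz": 0,"wx": 0,"wy": 0,"wz": 0,"fingers": 0},{"tx": 0,"ty": 0,"tz": 20,"wx": 0,"wy": 0,"wz": 0,"fingers": 0},{"tx": 0,"ty": 0,"tz": 60,"wx": 0,"wy": 0,"wz": 0,"fingers": 0},{"tx": 0,"ty": 0,"tz": 100,"wx": 0,"wy": 0,"wz": 0,"fingers": 0},{"tx": 0,"ty": 0,"tz": 125,"wx": 0,"wy": 0,"wz": 0,"fingers": 0}]'

```text
time: 7.6
eef_pos: [0.4462, 0.0517, 0.1719]
tool_rot: [179.5, 0.0, 89.8]
ft_force: [1.3, 0.3, -0.0]
width: 0.0919
```

arm_command --steps '[{"tx": 116,"ty": -386,"tz": 0,"wx": 0,"wy": 0,"wz": 0,"fingers": 0},{"tx": 116,"ty": -386,"tz": 0,"wx": 0,"wy": 0,"wz": 0,"fingers": 0},{"tx": 116,"ty": -386,"tz": 0,"wx": 0,"wy": 0,"wz": 0,"fingers": 0},{"tx": 116,"ty": -386,"tz": 0,"wx": 0,"wy": 0,"wz": 0,"fingers": 0},{"tx": 116,"ty": -386,"tz": 0,"wx": 0,"wy": 0,"wz": 0,"fingers": 0},{"tx": 116,"ty": -386,"tz": 0,"wx": 0,"wy": 0,"wz": 0,"fingers": 0},{"tx": 116,"ty": -386,"tz": 0,"wx": 0,"wy": 0,"wz": 0,"fingers": 0},{"tx": 116,"ty": -386,"tz": 0,"wx": 0,"wy": 0,"wz": 0,"fingers": 0}]'

```text
time: 8.4
eef_pos: [0.5615, -0.3329, 0.1716]
tool_rot: [179.5, 0.0, 89.8]
ft_force: [1.1, 0.8, 0.6]
width: 0.0917
```

```bash
python3 - <<'E'
from workcell import env
from h import *
a=env.camera('scene')['image'][:,:,::-1];b=env.camera('top')['image'][:,:,::-1]
a=np.ascontiguousarray(a);b=np.ascontiguousarray(b)
A=crop(a,'scene',[(ring(.562,-.3345,0,.03),(0,0,255)),(ring(.562,-.3345,.094,.026),(0,255,0)),(rect(.443,.0112,-1,.086,.168,.025),(0,255,0))],260,140,420,260,4)
B=crop(b,'top',[(rect(.443,.0112,-1,.086,.168,.025),(0,255,0)),(ring(.562,-.3345,.094,.026),(0,255,0)),],275,170,435,240,4)
cv2.imwrite('pics/s3.png',cv2.resize(np.vstack([A,B]),None,fx=.78,fy=.78,interpolation=3))
E
```

```text
(no output)
```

View pics/s3.png

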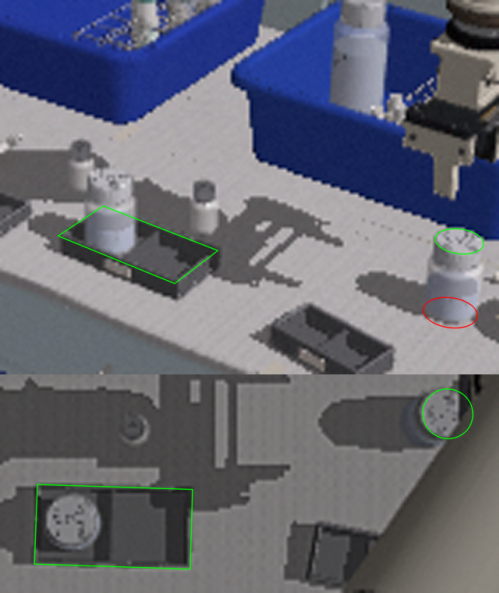

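Bottle 1 stands upright in the left compartment, and the bottle 2 model matches in both views. I'll grasp bottle 2 now.

arm_command --steps '[{"tx": 1,"ty": -1,"tz": -50,"wx": 0,"wy": 0,"wz": 0,"fingers": 0},{"tx": 1,"ty": -1,"tz": -90,"wx": 0,"wy": 0,"wz": 0,"fingers": 0},{"tx": 1,"ty": -1,"tz": -125,"wx": 0,"wy": 0,"wz": 0,"fingers": 0},{"tx": 1,"ty": -1,"tz": -132,"wx": 0,"wy": 0,"wz": 0,"fingers": 0},{"tx": 1,"ty": -1,"tz": -132,"wx": 0,"wy": 0,"wz": 0,"fingers": 60},{"tx": 1,"ty": -1,"tz": -132,"wx": 0,"wy": 0,"wz": 0,"fingers": 140},{"tx": 1,"ty": -1,"tz": -132,"wx": 0,"wy": 0,"wz": 0,"fingers": 140},{"tx": 1,"ty": -1,"tz": -132,"wx": 0,"wy": 0,"wz": 0,"fingers": 140}]'

```text
time: 9.3
eef_pos: [0.5623, -0.3421, 0.0417]
tool_rot: [179.3, 0.5, 89.3]
ft_force: [-0.6, 0.3, -0.3]
width: 0.0644
```

arm_command --steps '[{"tx": 0,"ty": 0,"tz": 0,"wx": 0,"wy": 0,"wz": 0,"fingers": 140},{"tx": 0,"ty": 0,"tz": 0,"wx": 0,"wy": 0,"wz": 0,"fingers": 140}]'

```text
time: 9.5
eef_pos: [0.5631, -0.3425, 0.0429]
tool_rot: [179.2, 0.5, 89.3]
ft_force: [-0.3, 0.2, 3.6]
width: 0.0539
```

```bash
python3 - <<'E'
from workcell import env
from h import *
s=env.sense();print(s['joints'].round(1),s['eef_pos'],s['width'],s['ft_force'],s['torque'])
a=np.ascontiguousarray(env.camera('scene')['image'][:,:,::-1]);b=np.ascontiguousarray(env.camera('top')['image'][:,:,::-1])
x,y,z=s['eef_pos']
M=[(ring(x,y,0,.03),(0,0,255)),(np.array([[x,y,0],[x,y,z]]),(0,0,255))]
A=crop(a,'scene',M,350,130,500,270,4);cv2.imwrite('pics/s4.png',A)
E
```

```text
[ 16.5  40.3  17.4  96.3 -15.8  44.9  40.4] [ 0.56308322 -0.34249892  0.04294455] 0.05385113892133113 [-0.34950033  0.1752057   3.58350591] [-0.0910127   0.08090768  0.00442934]
```

View pics/s4.png

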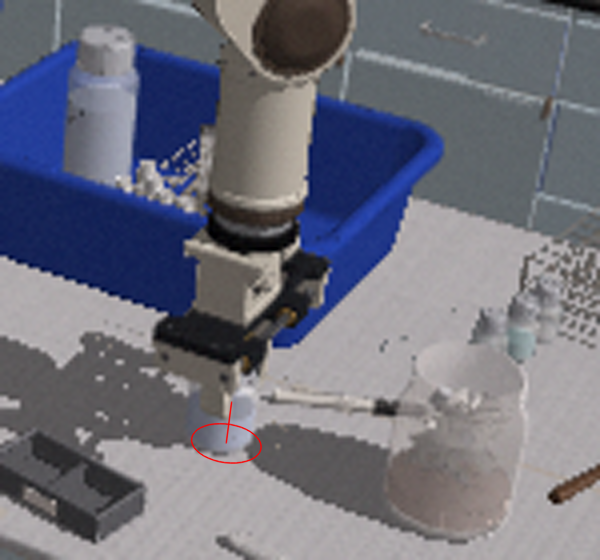

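Closing width is 54 mm rather than 59, and the TCP sits about 8 mm too far toward −y, probably because the arm was still settling when the call began. I'll reopen, re-centre and close again.

arm_command --steps '[{"tx": 0,"ty": 0,"tz": 0,"wx": 0,"wy": 0,"wz": 0,"fingers": 60},{"tx": 0,"ty": 0,"tz": 0,"wx": 0,"wy": 0,"wz": 0,"fingers": 0},{"tx": 0,"ty": 0,"tz": 0,"wx": 0,"wy": 0,"wz": 0,"fingers": 0},{"tx": 0,"ty": 0,"tz": 0,"wx": 0,"wy": 0,"wz": 0,"fingers": 0},{"tx": 0,"ty": 0,"tz": 0,"wx": 0,"wy": 0,"wz": 0,"fingers": 0}]'

```text
time: 10.1
eef_pos: [0.5629, -0.3425, 0.0426]
tool_rot: [179.3, 0.5, 89.3]
ft_force: [0.1, -1.3, 0.3]
width: 0.0885
```

```bash
python3 - <<'E'
from workcell import env
from h import *
s=env.sense();print(s['eef_pos'],s['width'],s['ft_force'],s['tool_rot'],s['dq'].round(1))
a=np.ascontiguousarray(env.camera('scene')['image'][:,:,::-1]);b=np.ascontiguousarray(env.camera('top')['image'][:,:,::-1])
x,y,z=s['eef_pos']
M=[(ring(.562,-.3345,0,.03),(0,0,255)),(ring(.562,-.3345,.068,.03),(0,255,0))]
A=crop(a,'scene',M,380,170,450,260,6);B=crop(b,'top',M,360,150,460,240,5);B=cv2.resize(B,(450,540)[:2]) if 0 else B
h=min(A.shape[0],B.shape[0]);cv2.imwrite('pics/s5.png',cv2.resize(np.hstack([A[:h],B[:h]]),None,fx=.85,fy=.85))
E
```

```text
[ 0.56286598 -0.34245794  0.04261971] 0.08847902715559768 [ 0.05532661 -1.27669314  0.30256048] [179.26119117   0.51672067  89.31023507] [-0.1 -0.   0.2 -0.   0.1  0.  -0. ]
```

View pics/s5.png

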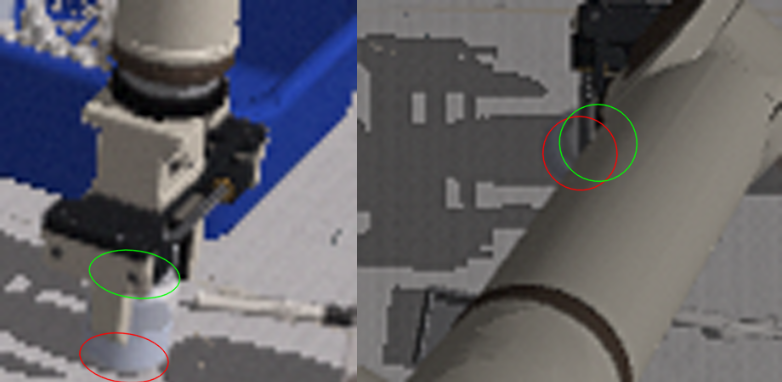

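arm_command --steps '[{"tx": 0,"ty": 7,"tz": -1,"wx": 0.009,"wy": 0.012,"wz": 0.012,"fingers": 0},{"tx": 0,"ty": 7,"tz": -1,"wx": 0.009,"wy": 0.012,"wz": 0.012,"fingers": 0},{"tx": 0,"ty": 7,"tz": -1,"wx": 0.009,"wy": 0.012,"wz": 0.012,"fingers": 0},{"tx": 0,"ty": 7,"tz": -1,"wx": 0.009,"wy": 0.012,"wz": 0.012,"fingers": 0}]'

```text
time: 10.6
eef_pos: [0.563, -0.3355, 0.0417]
tool_rot: [179.9, 0.0, 90.0]
ft_force: [-1.4, 0.7, 0.0]
width: 0.0921
```

arm_command --steps '[{"tx": 0,"ty": 0,"tz": 0,"wx": 0,"wy": 0,"wz": 0,"fingers": 60},{"tx": 0,"ty": 0,"tz": 0,"wx": 0,"wy": 0,"wz": 0,"fingers": 100},{"tx": 0,"ty": 0,"tz": 0,"wx": 0,"wy": 0,"wz": 0,"fingers": 140},{"tx": 0,"ty": 0,"tz": 0,"wx": 0,"wy": 0,"wz": 0,"fingers": 140},{"tx": 0,"ty": 0,"tz": 0,"wx": 0,"wy": 0,"wz": 0,"fingers": 140},{"tx": 0,"ty": 0,"tz": 0,"wx": 0,"wy": 0,"wz": 0,"fingers": 140}]'

```text
time: 11.2
eef_pos: [0.563, -0.3356, 0.0418]
tool_rot: [179.9, 0.0, 90.0]
ft_force: [-0.9, -0.6, 1.0]
width: 0.0563
```

arm_command --steps '[{"tx": 0,"ty": 0,"tz": 0,"wx": 0,"wy": 0,"wz": 0,"fingers": 140},{"tx": 0,"ty": 0,"tz": 0,"wx": 0,"wy": 0,"wz": 0,"fingers": 140},{"tx": 0,"ty": 0,"tz": 0,"wx": 0,"wy": 0,"wz": 0,"fingers": 140}]'

```text
time: 11.5
eef_pos: [0.563, -0.3356, 0.0418]
tool_rot: [179.9, 0.0, 90.0]
ft_force: [-0.0, -0.4, 1.2]
width: 0.056
```

arm_command --steps '[{"tx": 0,"ty": 0,"tz": 0,"wx": 0,"wy": 0,"wz": 0,"fingers": 40},{"tx": 0,"ty": 0,"tz": 0,"wx": 0,"wy": 0,"wz": 0,"fingers": 0},{"tx": 0,"ty": 0,"tz": 0,"wx": 0,"wy": 0,"wz": 0,"fingers": 0},{"tx": 0,"ty": 0,"tz": 0,"wx": 0,"wy": 0,"wz": 0,"fingers": 0},{"tx": 0,"ty": 0,"tz": 0,"wx": 0,"wy": 0,"wz": 0,"fingers": 0},{"tx": 0,"ty": 0,"tz": 0,"wx": 0,"wy": 0,"wz": 0,"fingers": 0}]'

```text
time: 12.1
eef_pos: [0.5629, -0.3356, 0.0417]
tool_rot: [179.9, 0.0, 90.0]
ft_force: [-0.0, 0.4, 0.7]
width: 0.0913
```

```bash
python3 - <<'E'
from workcell import env
from h import *
s=env.sense();print(s['eef_pos'],s['width'],s['ft_force'])
p=env.camera('scene');print(env.look_for(p,'bottle_a_mid'))
a=np.ascontiguousarray(p['image'][:,:,::-1]);b=np.ascontiguousarray(env.camera('top')['image'][:,:,::-1])
A=crop(a,'scene',[],375,175,450,255,7);B=crop(b,'top',[],380,150,430,200,10)
h=500;cv2.imwrite('pics/s6.png',cv2.resize(np.hstack([A[:h],B[:h,:270]]),None,fx=1,fy=1))
E
```

```text
[ 0.56292721 -0.33557339  0.04174548] 0.09129960162989921 [-0.00993254  0.35491586  0.69727564]
[{'extent': [295.4, 206.7, 16.5, 31.6], 'conf': 0.83}]
```

View pics/s6.png

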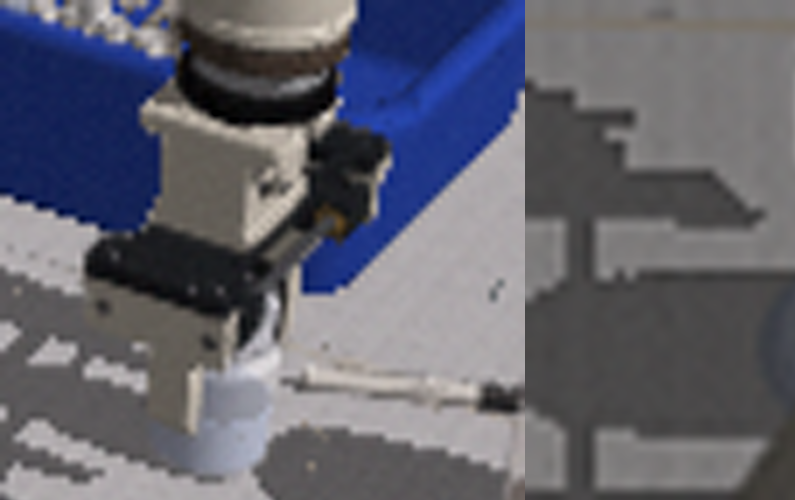

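arm_command --steps '[{"tx": 0,"ty": 0,"tz": -7,"wx": 0,"wy": 0,"wz": 0,"fingers": 0},{"tx": 0,"ty": 0,"tz": -7,"wx": 0,"wy": 0,"wz": 0,"fingers": 0},{"tx": 0,"ty": 0,"tz": -7,"wx": 0,"wy": 0,"wz": 0,"fingers": 60},{"tx": 0,"ty": 0,"tz": -7,"wx": 0,"wy": 0,"wz": 0,"fingers": 140},{"tx": 0,"ty": 0,"tz": -7,"wx": 0,"wy": 0,"wz": 0,"fingers": 140},{"tx": 0,"ty": 0,"tz": -7,"wx": 0,"wy": 0,"wz": 0,"fingers": 140},{"tx": 0,"ty": 0,"tz": -7,"wx": 0,"wy": 0,"wz": 0,"fingers": 140}]'

```text
time: 12.95
eef_pos: [0.563, -0.3356, 0.0349]
tool_rot: [179.9, 0.0, 90.0]
ft_force: [-1.4, 0.2, 1.5]
width: 0.0568
```

arm_command --steps '[{"tx": 0,"ty": 0,"tz": 0,"wx": 0,"wy": 0,"wz": 0,"fingers": 140},{"tx": 0,"ty": 0,"tz": 0,"wx": 0,"wy": 0,"wz": 0,"fingers": 140},{"tx": 0,"ty": 0,"tz": 6,"wx": 0,"wy": 0,"wz": 0,"fingers": 140},{"tx": 0,"ty": 0,"tz": 15,"wx": 0,"wy": 0,"wz": 0,"fingers": 140},{"tx": 0,"ty": 0,"tz": 30,"wx": 0,"wy": 0,"wz": 0,"fingers": 140},{"tx": 0,"ty": 0,"tz": 50,"wx": 0,"wy": 0,"wz": 0,"fingers": 140},{"tx": 0,"ty": 0,"tz": 50,"wx": 0,"wy": 0,"wz": 0,"fingers": 140}]'

```text
time: 13.65
eef_pos: [0.5655, -0.3373, 0.0892]
tool_rot: [179.6, 0.2, 90.0]
ft_force: [1.0, 0.0, -1.4]
width: 0.0569
```

```bash
python3 - <<'E'
from workcell import env
from h import *
s=env.sense();print(s['eef_pos'],s['width'],s['ft_force'],s['torque'])
p=env.camera('scene')
a=np.ascontiguousarray(p['image'][:,:,::-1])
x,y,z=s['eef_pos'];f=z-.0349
A=crop(a,'scene',[(ring(x,y,f,.03),(0,0,255)),(ring(x,y,f+.094,.026),(0,255,0))],370,150,450,250,6)
cv2.imwrite('pics/s7.png',A)
E
```

```text
[ 0.56551505 -0.33732094  0.08915677] 0.056906304584315136 [ 1.02244928  0.03541717 -1.38507796] [-0.17989448  0.0107708   0.02615267]
```

View pics/s7.png

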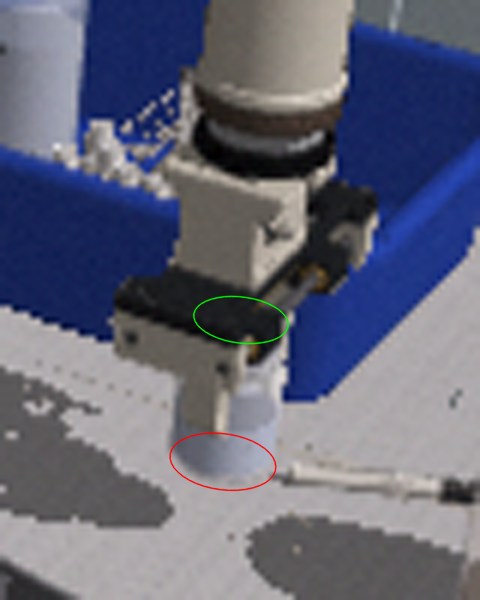

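Bottle 2 is lifted upright and lines up with the overlay. I'll carry it to the right compartment.

arm_command --steps '[{"tx": -15,"ty": 38,"tz": 10,"wx": 0,"wy": 0,"wz": 0,"fingers": 140},{"tx": -31,"ty": 77,"tz": 20,"wx": 0,"wy": 0,"wz": 0,"fingers": 140},{"tx": -46,"ty": 115,"tz": 20,"wx": 0,"wy": 0,"wz": 0,"fingers": 140},{"tx": -62,"ty": 154,"tz": 20,"wx": 0,"wy": 0,"wz": 0,"fingers": 140},{"tx": -77,"ty": 193,"tz": 20,"wx": 0,"wy": 0,"wz": 0,"fingers": 140},{"tx": -93,"ty": 232,"tz": 20,"wx": 0,"wy": 0,"wz": 0,"fingers": 140},{"tx": -108,"ty": 270,"tz": 20,"wx": 0,"wy": 0,"wz": 0,"fingers": 140},{"tx": -123,"ty": 307,"tz": 20,"wx": 0,"wy": 0,"wz": 0,"fingers": 140}]'

```text
time: 14.5
eef_pos: [0.4405, -0.028, 0.1072]
tool_rot: [179.7, 0.1, 90.0]
ft_force: [0.4, 0.2, -1.5]
width: 0.0568
```

arm_command --steps '[{"tx": 0,"ty": 0,"tz": 0,"wx": 0,"wy": 0,"wz": 0,"fingers": 140},{"tx": 0,"ty": 0,"tz": 0,"wx": 0,"wy": 0,"wz": 0,"fingers": 140},{"tx": 0,"ty": 0,"tz": 0,"wx": 0,"wy": 0,"wz": 0,"fingers": 140}]'

```text
time: 14.8
eef_pos: [0.441, -0.0289, 0.1073]
tool_rot: [179.7, 0.2, 90.0]
ft_force: [-0.1, 0.8, -2.0]
width: 0.057
```

arm_command --steps '[{"tx": 2,"ty": -1,"tz": -25,"wx": 0,"wy": 0,"wz": 0,"fingers": 140},{"tx": 2,"ty": -1,"tz": -45,"wx": 0,"wy": 0,"wz": 0,"fingers": 140},{"tx": 2,"ty": -1,"tz": -57,"wx": 0,"wy": 0,"wz": 0,"fingers": 140},{"tx": 2,"ty": -1,"tz": -63,"wx": 0,"wy": 0,"wz": 0,"fingers": 140},{"tx": 2,"ty": -1,"tz": -65,"wx": 0,"wy": 0,"wz": 0,"fingers": 140},{"tx": 2,"ty": -1,"tz": -66,"wx": 0,"wy": 0,"wz": 0,"fingers": 140},{"tx": 2,"ty": -1,"tz": -67,"wx": 0,"wy": 0,"wz": 0,"fingers": 140},{"tx": 2,"ty": -1,"tz": -67,"wx": 0,"wy": 0,"wz": 0,"fingers": 140}]'

```text
time: 15.6
eef_pos: [0.4434, -0.0299, 0.0408]
tool_rot: [179.6, 0.2, 90.0]
ft_force: [0.1, 0.7, -1.5]
width: 0.0574
```

arm_command --steps '[{"tx": 0,"ty": 0,"tz": -1,"wx": 0,"wy": 0,"wz": 0,"fingers": 140},{"tx": 0,"ty": 0,"tz": -1,"wx": 0,"wy": 0,"wz": 0,"fingers": 140}]'

```text
time: 15.8
eef_pos: [0.4437, -0.0298, 0.0401]
tool_rot: [179.6, 0.2, 90.0]
ft_force: [0.9, 0.2, -1.6]
width: 0.0573
```

arm_command --steps '[{"tx": 0,"ty": 0,"tz": -1,"wx": 0,"wy": 0,"wz": 0,"fingers": 140},{"tx": 0,"ty": 0,"tz": -2,"wx": 0,"wy": 0,"wz": 0,"fingers": 140},{"tx": 0,"ty": 0,"tz": -2,"wx": 0,"wy": 0,"wz": 0,"fingers": 140}]'

```text
time: 16.1
eef_pos: [0.444, -0.0297, 0.0388]
tool_rot: [179.5, 0.1, 90.0]
ft_force: [-1.5, 0.9, 8.5]
width: 0.0569
```

arm_command --steps '[{"tx": 0,"ty": 0,"tz": 0,"wx": 0,"wy": 0,"wz": 0,"fingers": 60},{"tx": 0,"ty": 0,"tz": 0,"wx": 0,"wy": 0,"wz": 0,"fingers": 20},{"tx": 0,"ty": 0,"tz": 0,"wx": 0,"wy": 0,"wz": 0,"fingers": 0},{"tx": 0,"ty": 0,"tz": 0,"wx": 0,"wy": 0,"wz": 0,"fingers": 0},{"tx": 0,"ty": 0,"tz": 20,"wx": 0,"wy": 0,"wz": 0,"fingers": 0},{"tx": 0,"ty": 0,"tz": 60,"wx": 0,"wy": 0,"wz": 0,"fingers": 0},{"tx": 0,"ty": 0,"tz": 100,"wx": 0,"wy": 0,"wz": 0,"fingers": 0},{"tx": 0,"ty": 0,"tz": 110,"wx": 0,"wy": 0,"wz": 0,"fingers": 0}]'

```text
time: 16.9
eef_pos: [0.4466, -0.0299, 0.1524]
tool_rot: [179.2, 0.1, 90.0]
ft_force: [0.0, -0.4, 0.2]
width: 0.0917
```

arm_command --steps '[{"tx": 99,"ty": 19,"tz": 0,"wx": 0,"wy": 0,"wz": 1.05,"fingers": 70},{"tx": 99,"ty": 19,"tz": 0,"wx": 0,"wy": 0,"wz": 1.05,"fingers": 70},{"tx": 99,"ty": 19,"tz": 0,"wx": 0,"wy": 0,"wz": 1.05,"fingers": 70},{"tx": 99,"ty": 19,"tz": 0,"wx": 0,"wy": 0,"wz": 1.05,"fingers": 70},{"tx": 99,"ty": 19,"tz": 0,"wx": 0,"wy": 0,"wz": 1.05,"fingers": 70},{"tx": 99,"ty": 19,"tz": 0,"wx": 0,"wy": 0,"wz": 1.05,"fingers": 70},{"tx": 99,"ty": 19,"tz": 0,"wx": 0,"wy": 0,"wz": 1.05,"fingers": 70},{"tx": 99,"ty": 19,"tz": 0,"wx": 0,"wy": 0,"wz": 1.05,"fingers": 70}]'

```text
time: 17.7
eef_pos: [0.5452, -0.011, 0.1516]
tool_rot: [179.2, 0.0, 150.2]
ft_force: [0.4, -0.4, 0.4]
width: 0.0668
```

arm_command --steps '[{"tx": 0,"ty": 0,"tz": 0,"wx": 0,"wy": 0,"wz": 0.52,"fingers": 70},{"tx": 0,"ty": 0,"tz": 0,"wx": 0,"wy": 0,"wz": 0.52,"fingers": 70},{"tx": 0,"ty": 0,"tz": 0,"wx": 0,"wy": 0,"wz": 0.52,"fingers": 70},{"tx": 0,"ty": 0,"tz": 0,"wx": 0,"wy": 0,"wz": 0.52,"fingers": 70},{"tx": 0,"ty": 0,"tz": 0,"wx": 0,"wy": 0,"wz": 0.52,"fingers": 70},{"tx": 0,"ty": 0,"tz": 0,"wx": 0,"wy": 0,"wz": 0.52,"fingers": 70},{"tx": 0,"ty": 0,"tz": 0,"wx": 0,"wy": 0,"wz": 0.52,"fingers": 70}]'

```text
time: 18.4
eef_pos: [0.545, -0.0109, 0.1513]
tool_rot: [179.2, 0.0, 179.8]
ft_force: [-0.1, -0.1, 0.0]
width: 0.0666
```

```bash
python3 - <<'E'
from workcell import env
from h import *
from ov import models
s=env.sense();print(s['eef_pos'],s['tool_rot'],s['width'],s['joints'].round(1))
p=env.camera('scene');a=np.ascontiguousarray(p['image'][:,:,::-1]);b=np.ascontiguousarray(env.camera('top')['image'][:,:,::-1])
M=models({'d1':(.5405,.1693),'d2':(.5464,-.0105)},[],(.5474,.3115,180))
A=crop(a,'scene',M,240,165,350,240,7)
B=crop(b,'top',M,260,165,350,235,4)
A[-280:,:360]=A[-280:,:360];cv2.imwrite('pics/s8.png',A);cv2.imwrite('pics/t8.png',b)
E
```

```text
[ 0.54497338 -0.01093476  0.15128933] [1.79202684e+02 2.79216310e-03 1.79822557e+02] 0.06656561463113897 [ -1.4  21.3   0.3 108.7  -1.2  50.   89.5]
```

View pics/s8.png

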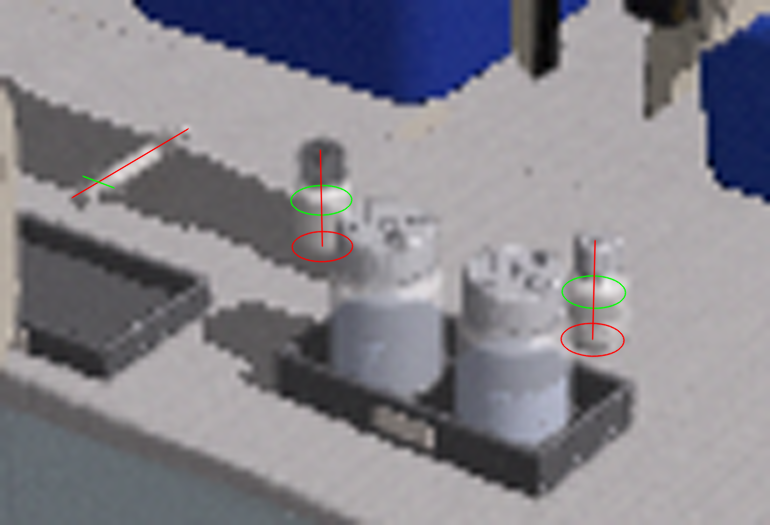

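arm_command --steps '[{"tx": 2,"ty": -1,"tz": -40,"wx": -0.014,"wy": 0,"wz": 0,"fingers": 70},{"tx": 2,"ty": -1,"tz": -80,"wx": -0.014,"wy": 0,"wz": 0,"fingers": 70},{"tx": 2,"ty": -1,"tz": -110,"wx": -0.014,"wy": 0,"wz": 0,"fingers": 70},{"tx": 2,"ty": -1,"tz": -123,"wx": -0.014,"wy": 0,"wz": 0,"fingers": 70},{"tx": 2,"ty": -1,"tz": -123,"wx": -0.014,"wy": 0,"wz": 0,"fingers": 70},{"tx": 2,"ty": -1,"tz": -123,"wx": -0.014,"wy": 0,"wz": 0,"fingers": 70},{"tx": 2,"ty": -1,"tz": -123,"wx": -0.014,"wy": 0,"wz": 0,"fingers": 70}]'

```text
time: 19.2
eef_pos: [0.5487, -0.0119, 0.0302]
tool_rot: [-180.0, 0.2, 179.9]
ft_force: [0.3, 1.3, 0.2]
width: 0.0667
```

arm_command --steps '[{"tx": 0,"ty": 0,"tz": 0,"wx": 0,"wy": 0,"wz": 0,"fingers": 110},{"tx": 0,"ty": 0,"tz": 0,"wx": 0,"wy": 0,"wz": 0,"fingers": 150},{"tx": 0,"ty": 0,"tz": 0,"wx": 0,"wy": 0,"wz": 0,"fingers": 200},{"tx": 0,"ty": 0,"tz": 0,"wx": 0,"wy": 0,"wz": 0,"fingers": 200},{"tx": 0,"ty": 0,"tz": 0,"wx": 0,"wy": 0,"wz": 0,"fingers": 200},{"tx": 0,"ty": 0,"tz": 0,"wx": 0,"wy": 0,"wz": 0,"fingers": 200}]'

```text
time: 19.8
eef_pos: [0.5489, -0.0119, 0.0303]
tool_rot: [-180.0, 0.2, 179.9]
ft_force: [0.3, 0.8, 1.5]
width: 0.0321
```

arm_command --steps '[{"tx": 0,"ty": 0,"tz": 10,"wx": 0,"wy": 0,"wz": 0,"fingers": 200},{"tx": 0,"ty": 0,"tz": 40,"wx": 0,"wy": 0,"wz": 0,"fingers": 200},{"tx": 0,"ty": 0,"tz": 75,"wx": 0,"wy": 0,"wz": 0,"fingers": 200},{"tx": 0,"ty": -40,"tz": 75,"wx": 0,"wy": 0,"wz": -0.14,"fingers": 200},{"tx": 0,"ty": -80,"tz": 75,"wx": 0,"wy": 0,"wz": -0.28,"fingers": 200},{"tx": 0,"ty": -120,"tz": 75,"wx": 0,"wy": 0,"wz": -0.42,"fingers": 200},{"tx": -15,"ty": -160,"tz": 75,"wx": 0,"wy": 0,"wz": -0.56,"fingers": 200},{"tx": -30,"ty": -195,"tz": 75,"wx": 0,"wy": 0,"wz": -0.7,"fingers": 200}]'

```text
time: 20.6
eef_pos: [0.5185, -0.2091, 0.106]
tool_rot: [180.0, 0.3, 139.4]
ft_force: [-0.7, -1.0, -0.6]
width: 0.0318
```

arm_command --steps '[{"tx": -23,"ty": -17,"tz": 0,"wx": 0,"wy": 0,"wz": -0.15,"fingers": 200},{"tx": -46,"ty": -33,"tz": 0,"wx": 0,"wy": 0,"wz": -0.3,"fingers": 200},{"tx": -69,"ty": -50,"tz": 0,"wx": 0,"wy": 0,"wz": -0.45,"fingers": 200},{"tx": -92,"ty": -66,"tz": 0,"wx": 0,"wy": 0,"wz": -0.6,"fingers": 200},{"tx": -114,"ty": -83,"tz": 0,"wx": 0,"wy": 0,"wz": -0.75,"fingers": 200},{"tx": -114,"ty": -83,"tz": 0,"wx": 0,"wy": 0,"wz": -0.9,"fingers": 200},{"tx": -114,"ty": -83,"tz": 0,"wx": 0,"wy": 0,"wz": -1.05,"fingers": 200},{"tx": -114,"ty": -83,"tz": 0,"wx": 0,"wy": 0,"wz": -1.05,"fingers": 200}]'

```text
time: 21.4
eef_pos: [0.4045, -0.2921, 0.1065]
tool_rot: [180.0, 0.3, 79.1]
ft_force: [1.0, -0.2, -0.6]
width: 0.032
```

arm_command --steps '[{"tx": 0,"ty": 0,"tz": -15,"wx": 0,"wy": 0,"wz": 0,"fingers": 200},{"tx": 0,"ty": 0,"tz": -30,"wx": 0,"wy": 0,"wz": 0,"fingers": 200},{"tx": 0,"ty": 0,"tz": -30,"wx": 0,"wy": 0,"wz": 0,"fingers": 200},{"tx": 0,"ty": 0,"tz": -30,"wx": 0,"wy": 0,"wz": 0,"fingers": 200}]'

```text
time: 21.8
eef_pos: [0.4045, -0.2919, 0.0767]
tool_rot: [-180.0, 0.2, 79.3]
ft_force: [-0.1, -0.5, 0.2]
width: 0.0321
```

arm_command --steps '[{"tx": 0,"ty": 0,"tz": -15,"wx": 0,"wy": 0,"wz": 0,"fingers": 200},{"tx": 0,"ty": 0,"tz": -28,"wx": 0,"wy": 0,"wz": 0,"fingers": 200},{"tx": 0,"ty": 0,"tz": -36,"wx": 0,"wy": 0,"wz": 0,"fingers": 200},{"tx": 0,"ty": 0,"tz": -39,"wx": 0,"wy": 0,"wz": 0,"fingers": 200},{"tx": 0,"ty": 0,"tz": -41,"wx": 0,"wy": 0,"wz": 0,"fingers": 200},{"tx": 0,"ty": 0,"tz": -42,"wx": 0,"wy": 0,"wz": 0,"fingers": 200},{"tx": 0,"ty": 0,"tz": -43,"wx": 0,"wy": 0,"wz": 0,"fingers": 200},{"tx": 0,"ty": 0,"tz": -43,"wx": 0,"wy": 0,"wz": 0,"fingers": 200}]'

```text
time: 22.6
eef_pos: [0.4046, -0.2923, 0.0343]
tool_rot: [180.0, 0.3, 79.3]
ft_force: [-1.2, -0.8, 2.4]
width: 0.0319
```

arm_command --steps '[{"tx": 0,"ty": 0,"tz": 0,"wx": 0,"wy": 0,"wz": 0,"fingers": 140},{"tx": 0,"ty": 0,"tz": 0,"wx": 0,"wy": 0,"wz": 0,"fingers": 100},{"tx": 0,"ty": 0,"tz": 0,"wx": 0,"wy": 0,"wz": 0,"fingers": 70},{"tx": 0,"ty": 0,"tz": 0,"wx": 0,"wy": 0,"wz": 0,"fingers": 70},{"tx": 0,"ty": 0,"tz": 15,"wx": 0,"wy": 0,"wz": 0,"fingers": 70},{"tx": 0,"ty": 0,"tz": 50,"wx": 0,"wy": 0,"wz": 0,"fingers": 70},{"tx": 0,"ty": 0,"tz": 90,"wx": 0,"wy": 0,"wz": 0,"fingers": 70},{"tx": 0,"ty": 0,"tz": 120,"wx": 0,"wy": 0,"wz": 0,"fingers": 70}]'

```text
time: 23.4
eef_pos: [0.4048, -0.2927, 0.1561]
tool_rot: [179.9, 0.3, 79.2]
ft_force: [0.0, -0.8, -0.6]
width: 0.0665
```

arm_command --steps '[{"tx": 136,"ty": 461,"tz": 0,"wx": 0,"wy": 0,"wz": 0.188,"fingers": 70},{"tx": 136,"ty": 461,"tz": 0,"wx": 0,"wy": 0,"wz": 0.188,"fingers": 70},{"tx": 136,"ty": 461,"tz": 0,"wx": 0,"wy": 0,"wz": 0.188,"fingers": 70},{"tx": 136,"ty": 461,"tz": 0,"wx": 0,"wy": 0,"wz": 0.188,"fingers": 70},{"tx": 136,"ty": 461,"tz": 0,"wx": 0,"wy": 0,"wz": 0.188,"fingers": 70},{"tx": 136,"ty": 461,"tz": 0,"wx": 0,"wy": 0,"wz": 0.188,"fingers": 70},{"tx": 136,"ty": 461,"tz": 0,"wx": 0,"wy": 0,"wz": 0.188,"fingers": 70},{"tx": 136,"ty": 461,"tz": 0,"wx": 0,"wy": 0,"wz": 0.188,"fingers": 70}]'

```text
time: 24.2
eef_pos: [0.5182, 0.0934, 0.156]
tool_rot: [179.9, 0.3, 90.0]
ft_force: [0.5, 0.0, -0.3]
width: 0.0663
```

arm_command --steps '[{"tx": 23,"ty": 40,"tz": 0,"wx": 0,"wy": 0,"wz": 0,"fingers": 70},{"tx": 23,"ty": 75,"tz": 0,"wx": 0,"wy": 0,"wz": 0,"fingers": 70},{"tx": 23,"ty": 75,"tz": 0,"wx": 0,"wy": 0,"wz": 0,"fingers": 70},{"tx": 23,"ty": 75,"tz": -20,"wx": 0,"wy": 0,"wz": 0,"fingers": 70},{"tx": 23,"ty": 75,"tz": -40,"wx": 0,"wy": 0,"wz": 0,"fingers": 70},{"tx": 23,"ty": 75,"tz": -70,"wx": 0,"wy": 0,"wz": 0,"fingers": 70},{"tx": 23,"ty": 75,"tz": -70,"wx": 0,"wy": 0,"wz": 0,"fingers": 70},{"tx": 23,"ty": 75,"tz": -70,"wx": 0,"wy": 0,"wz": 0,"fingers": 70}]'

```text
time: 25.0
eef_pos: [0.5407, 0.1675, 0.0858]
tool_rot: [180.0, 0.3, 90.0]
ft_force: [0.7, 0.9, 0.6]
width: 0.0663
```

arm_command --steps '[{"tx": 0,"ty": 0,"tz": -30,"wx": 0,"wy": 0,"wz": 0,"fingers": 70},{"tx": 0,"ty": 0,"tz": -56,"wx": 0,"wy": 0,"wz": 0,"fingers": 70},{"tx": 0,"ty": 0,"tz": -56,"wx": 0,"wy": 0,"wz": 0,"fingers": 70},{"tx": 0,"ty": 0,"tz": -56,"wx": 0,"wy": 0,"wz": 0,"fingers": 110},{"tx": 0,"ty": 0,"tz": -56,"wx": 0,"wy": 0,"wz": 0,"fingers": 150},{"tx": 0,"ty": 0,"tz": -56,"wx": 0,"wy": 0,"wz": 0,"fingers": 200},{"tx": 0,"ty": 0,"tz": -56,"wx": 0,"wy": 0,"wz": 0,"fingers": 200},{"tx": 0,"ty": 0,"tz": -56,"wx": 0,"wy": 0,"wz": 0,"fingers": 200}]'

```text
time: 25.8
eef_pos: [0.5412, 0.1678, 0.0306]
tool_rot: [179.9, 0.3, 90.0]
ft_force: [0.6, -0.2, 1.8]
width: 0.0315
```

arm_command --steps '[{"tx": 0,"ty": 0,"tz": 0,"wx": 0,"wy": 0,"wz": 0,"fingers": 200},{"tx": 0,"ty": 0,"tz": 0,"wx": 0,"wy": 0,"wz": 0,"fingers": 200}]'

```text
time: 26.0
eef_pos: [0.5412, 0.1678, 0.0307]
tool_rot: [179.9, 0.3, 90.0]
ft_force: [0.0, 0.1, -0.7]
width: 0.0305
```

arm_command --steps '[{"tx": 0,"ty": 0,"tz": 15,"wx": 0,"wy": 0,"wz": 0,"fingers": 200},{"tx": 0,"ty": 0,"tz": 55,"wx": 0,"wy": 0,"wz": 0,"fingers": 200},{"tx": 0,"ty": 0,"tz": 95,"wx": 0,"wy": 0,"wz": 0,"fingers": 200},{"tx": 0,"ty": -20,"tz": 115,"wx": 0,"wy": 0,"wz": 0,"fingers": 200},{"tx": 0,"ty": -65,"tz": 115,"wx": 0,"wy": 0,"wz": -0.05,"fingers": 200},{"tx": 0,"ty": -110,"tz": 115,"wx": 0,"wy": 0,"wz": -0.1,"fingers": 200},{"tx": 0,"ty": -155,"tz": 115,"wx": 0,"wy": 0,"wz": -0.15,"fingers": 200},{"tx": 0,"ty": -200,"tz": 115,"wx": 0,"wy": 0,"wz": -0.187,"fingers": 200}]'

```text
time: 26.8
eef_pos: [0.5412, -0.0338, 0.147]
tool_rot: [179.8, 0.3, 79.2]
ft_force: [0.1, 0.4, -0.1]
width: 0.0308
```

arm_command --steps '[{"tx": -21,"ty": -34,"tz": 0,"wx": 0,"wy": 0,"wz": 0,"fingers": 200},{"tx": -42,"ty": -67,"tz": 0,"wx": 0,"wy": 0,"wz": 0,"fingers": 200},{"tx": -63,"ty": -101,"tz": 0,"wx": 0,"wy": 0,"wz": 0,"fingers": 200},{"tx": -84,"ty": -134,"tz": 0,"wx": 0,"wy": 0,"wz": 0,"fingers": 200},{"tx": -105,"ty": -168,"tz": -20,"wx": 0,"wy": 0,"wz": 0,"fingers": 200},{"tx": -126,"ty": -201,"tz": -40,"wx": 0,"wy": 0,"wz": 0,"fingers": 200},{"tx": -126,"ty": -201,"tz": -70,"wx": 0,"wy": 0,"wz": 0,"fingers": 200},{"tx": -126,"ty": -201,"tz": -70,"wx": 0,"wy": 0,"wz": 0,"fingers": 200}]'

```text
time: 27.6
eef_pos: [0.4122, -0.2347, 0.0753]
tool_rot: [-179.9, 0.2, 79.0]
ft_force: [-0.7, 1.2, -0.4]
width: 0.0307
```

arm_command --steps '[{"tx": 0,"ty": 0,"tz": 0,"wx": 0,"wy": 0,"wz": 0,"fingers": 200},{"tx": 0,"ty": 0,"tz": 0,"wx": 0,"wy": 0,"wz": 0,"fingers": 200}]'

```text
time: 27.8
eef_pos: [0.4132, -0.2341, 0.0764]
tool_rot: [-179.9, 0.2, 79.1]
ft_force: [0.3, -0.3, 0.2]
width: 0.0308
```

arm_command --steps '[{"tx": 1,"ty": -1,"tz": -15,"wx": 0,"wy": 0,"wz": 0,"fingers": 200},{"tx": 1,"ty": -1,"tz": -28,"wx": 0,"wy": 0,"wz": 0,"fingers": 200},{"tx": 1,"ty": -1,"tz": -35,"wx": 0,"wy": 0,"wz": 0,"fingers": 200},{"tx": 1,"ty": -1,"tz": -38,"wx": 0,"wy": 0,"wz": 0,"fingers": 200},{"tx": 1,"ty": -1,"tz": -40,"wx": 0,"wy": 0,"wz": 0,"fingers": 200},{"tx": 1,"ty": -1,"tz": -41,"wx": 0,"wy": 0,"wz": 0,"fingers": 200},{"tx": 1,"ty": -1,"tz": -42,"wx": 0,"wy": 0,"wz": 0,"fingers": 200},{"tx": 1,"ty": -1,"tz": -42,"wx": 0,"wy": 0,"wz": 0,"fingers": 200}]'

```text
time: 28.6
eef_pos: [0.4143, -0.2353, 0.0346]
tool_rot: [-179.9, 0.2, 79.1]
ft_force: [0.1, -0.1, -0.1]
width: 0.0308
```

arm_command --steps '[{"tx": 0,"ty": 0,"tz": -1,"wx": 0,"wy": 0,"wz": 0,"fingers": 200},{"tx": 0,"ty": 0,"tz": -1,"wx": 0,"wy": 0,"wz": 0,"fingers": 200}]'

```text
time: 28.8
eef_pos: [0.4145, -0.2353, 0.0343]
tool_rot: [-180.0, 0.1, 79.1]
ft_force: [-2.4, 1.0, 8.9]
width: 0.0304
```

Contact. Release, rise and head for the syringe.

arm_command --steps '[{"tx": 0,"ty": 0,"tz": 0,"wx": 0,"wy": 0,"wz": 0,"fingers": 140},{"tx": 0,"ty": 0,"tz": 0,"wx": 0,"wy": 0,"wz": 0,"fingers": 100},{"tx": 0,"ty": 0,"tz": 0,"wx": 0,"wy": 0,"wz": 0,"fingers": 70},{"tx": 0,"ty": 0,"tz": 0,"wx": 0,"wy": 0,"wz": 0,"fingers": 70},{"tx": 0,"ty": 0,"tz": 15,"wx": 0,"wy": 0,"wz": 0,"fingers": 70},{"tx": 0,"ty": 0,"tz": 50,"wx": 0,"wy": 0,"wz": 0,"fingers": 70},{"tx": 0,"ty": 0,"tz": 90,"wx": 0,"wy": 0,"wz": 0,"fingers": 70},{"tx": 0,"ty": 0,"tz": 120,"wx": 0,"wy": 0,"wz": 0,"fingers": 70}]'

```text
time: 29.6
eef_pos: [0.4147, -0.2357, 0.1562]
tool_rot: [180.0, 0.2, 79.0]
ft_force: [0.2, -0.4, -0.5]
width: 0.0667
```

arm_command --steps '[{"tx": 133,"ty": 380,"tz": 0,"wx": 0,"wy": 0,"wz": 1.1,"fingers": 120},{"tx": 133,"ty": 380,"tz": 0,"wx": 0,"wy": 0,"wz": 1.1,"fingers": 120},{"tx": 133,"ty": 380,"tz": 0,"wx": 0,"wy": 0,"wz": 1.1,"fingers": 120},{"tx": 133,"ty": 380,"tz": 0,"wx": 0,"wy": 0,"wz": 1.1,"fingers": 120},{"tx": 133,"ty": 380,"tz": 0,"wx": 0,"wy": 0,"wz": 1.1,"fingers": 120},{"tx": 133,"ty": 380,"tz": 0,"wx": 0,"wy": 0,"wz": 1.1,"fingers": 120},{"tx": 133,"ty": 380,"tz": 0,"wx": 0,"wy": 0,"wz": 1.1,"fingers": 120},{"tx": 133,"ty": 380,"tz": 0,"wx": 0,"wy": 0,"wz": 1.1,"fingers": 120}]'

```text
time: 30.4
eef_pos: [0.5472, 0.144, 0.1561]
tool_rot: [180.0, 0.2, 142.3]
ft_force: [0.9, -0.7, -0.0]
width: 0.0486
```

arm_command --steps '[{"tx": 0,"ty": 50,"tz": 0,"wx": 0,"wy": 0,"wz": 0.66,"fingers": 120},{"tx": 0,"ty": 100,"tz": 0,"wx": 0,"wy": 0,"wz": 0.66,"fingers": 120},{"tx": 0,"ty": 145,"tz": 0,"wx": 0,"wy": 0,"wz": 0.66,"fingers": 120},{"tx": 0,"ty": 166,"tz": 0,"wx": 0,"wy": 0,"wz": 0.66,"fingers": 120},{"tx": 0,"ty": 166,"tz": 0,"wx": 0,"wy": 0,"wz": 0.66,"fingers": 120},{"tx": 0,"ty": 166,"tz": 0,"wx": 0,"wy": 0,"wz": 0.66,"fingers": 120},{"tx": 0,"ty": 166,"tz": 0,"wx": 0,"wy": 0,"wz": 0.66,"fingers": 120},{"tx": 0,"ty": 166,"tz": 0,"wx": 0,"wy": 0,"wz": 0.66,"fingers": 120}]'

```text
time: 31.2
eef_pos: [0.5475, 0.3087, 0.156]
tool_rot: [-180.0, 0.2, 180.0]
ft_force: [-0.3, -0.4, 0.5]
width: 0.0483
```

```bash
python3 - <<'E'
from workcell import env
from h import *
from ov import models
s=env.sense();print(s['eef_pos'],s['tool_rot'],s['width'],s['joints'].round(1))
a=np.ascontiguousarray(env.camera('scene')['image'][:,:,::-1]);b=np.ascontiguousarray(env.camera('top')['image'][:,:,::-1])
M=models({},[(.4019,.2449,0,.092,.138,.018)],(.5474,.3105,180))
D=(rect(.4094,-.2637,-10.7,.062,.12,.025),(0,255,0))
im0=cv2.imread('pics/top0.png');sc0=cv2.imread('pics/scene0.png')
t=crop(im0,'top',M,205,165,255,215,8)
c=crop(sc0,'scene',M,240,170,290,220,8)
d=crop(a,'scene',[D],330,215,410,265,5);e=crop(b,'top',[D],355,205,435,255,5)[:, :400]
d=d[:,:400]
cv2.imwrite('pics/s9.png',np.hstack([np.vstack([t,np.zeros((100,400,3),np.uint8)]),np.vstack([d[:250],e[:250]])])if 0 else np.vstack([np.hstack([t[:350],c[:350]]),np.hstack([d,e])]))
# barrel centroid rows in initial top image
g=im0.mean(2)
for r in range(172,206,2): print(r,[int(v) for v in g[r,216:230]])
E
```

```text
[0.54754186 0.30874631 0.15596985] [-1.79983536e+02  1.61802974e-01  1.79971579e+02] 0.04833176919327434 [-29.4  28.7  -3.4  96.4   2.1  54.8  56.4]
172 [113, 116, 118, 116, 112, 116, 120, 117, 118, 118, 115, 111, 115, 118]
174 [119, 114, 117, 118, 117, 121, 68, 56, 139, 119, 116, 116, 118, 118]
176 [114, 116, 118, 117, 116, 119, 73, 66, 136, 121, 114, 111, 119, 117]
178 [117, 115, 118, 119, 123, 72, 75, 76, 93, 122, 115, 114, 118, 118]
180 [117, 117, 120, 122, 71, 66, 50, 64, 87, 84, 102, 113, 117, 119]
182 [115, 118, 119, 125, 72, 62, 64, 110, 125, 106, 111, 115, 119, 118]
184 [116, 117, 119, 124, 73, 63, 73, 139, 136, 128, 113, 114, 117, 119]
186 [115, 117, 121, 122, 72, 63, 65, 137, 139, 127, 111, 114, 119, 116]
188 [115, 116, 120, 122, 72, 64, 68, 129, 138, 126, 111, 110, 115, 116]
190 [116, 117, 120, 124, 72, 65, 68, 130, 140, 124, 116, 115, 118, 113]
192 [115, 118, 121, 119, 72, 64, 64, 127, 140, 127, 105, 111, 117, 118]
194 [117, 116, 120, 126, 74, 64, 64, 128, 143, 125, 111, 117, 118, 114]
196 [117, 120, 116, 115, 70, 74, 87, 130, 141, 125, 85, 118, 118, 118]
198 [117, 119, 122, 124, 124, 121, 73, 95, 137, 123, 118, 119, 119, 117]
200 [117, 120, 119, 113, 123, 72, 64, 78, 132, 126, 111, 114, 118, 119]
202 [115, 116, 118, 117, 122, 72, 63, 80, 98, 113, 116, 119, 118, 116]
204 [116, 118, 116, 111, 118, 122, 121, 116, 119, 119, 107, 115, 119, 117]
```

View pics/s9.png

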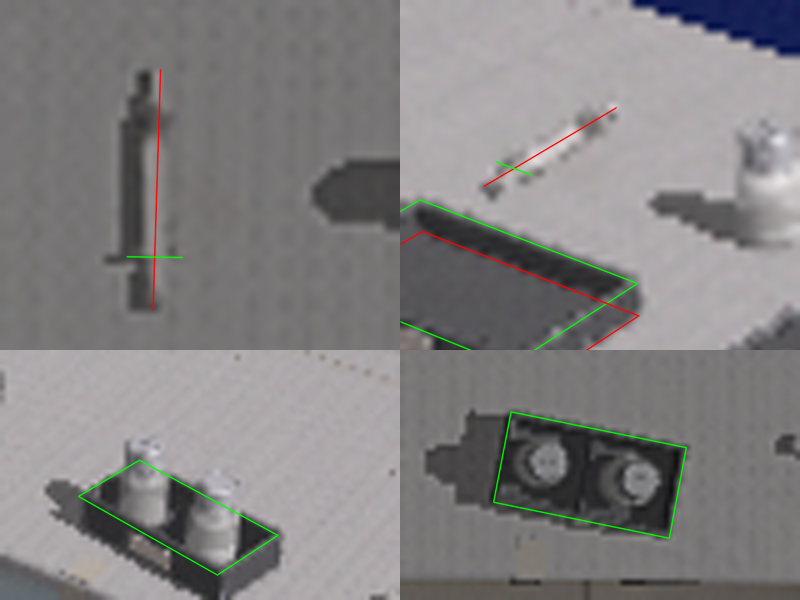

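Both droppers stand upright, one per compartment. The syringe axis is about 2° off the x axis. Going down to it.

arm_command --steps '[{"tx": 0,"ty": 1,"tz": -40,"wx": 0,"wy": 0,"wz": 0.03,"fingers": 120},{"tx": 0,"ty": 1,"tz": -80,"wx": 0,"wy": 0,"wz": 0.03,"fingers": 120},{"tx": 0,"ty": 1,"tz": -115,"wx": 0,"wy": 0,"wz": 0.03,"fingers": 120},{"tx": 0,"ty": 1,"tz": -135,"wx": 0,"wy": 0,"wz": 0.03,"fingers": 120},{"tx": 0,"ty": 1,"tz": -145,"wx": 0,"wy": 0,"wz": 0.03,"fingers": 120},{"tx": 0,"ty": 1,"tz": -148,"wx": 0,"wy": 0,"wz": 0.03,"fingers": 120},{"tx": 0,"ty": 1,"tz": -150,"wx": 0,"wy": 0,"wz": 0.03,"fingers": 120},{"tx": 0,"ty": 1,"tz": -150,"wx": 0,"wy": 0,"wz": 0.03,"fingers": 120}]'

```text
time: 32.1
eef_pos: [0.5485, 0.3105, 0.0074]
tool_rot: [179.9, 0.3, -178.3]
ft_force: [0.1, -0.1, -1.0]
width: 0.0485
```

arm_command --steps '[{"tx": 0,"ty": 0,"tz": 0,"wx": 0,"wy": 0,"wz": 0,"fingers": 120},{"tx": 0,"ty": 0,"tz": 0,"wx": 0,"wy": 0,"wz": 0,"fingers": 120}]'

```text
time: 32.3
eef_pos: [0.5494, 0.3111, 0.0087]
tool_rot: [179.9, 0.4, -178.3]
ft_force: [-0.1, 0.2, 0.2]
width: 0.0488
```

arm_command --steps '[{"tx": -1,"ty": -1,"tz": -4,"wx": 0,"wy": 0,"wz": 0,"fingers": 120},{"tx": -1,"ty": -1,"tz": -5,"wx": 0,"wy": 0,"wz": 0,"fingers": 120},{"tx": -1,"ty": -1,"tz": -5,"wx": 0,"wy": 0,"wz": 0,"fingers": 120},{"tx": -1,"ty": -1,"tz": -5,"wx": 0,"wy": 0,"wz": 0,"fingers": 120}]'

```text
time: 32.7
eef_pos: [0.5483, 0.31, 0.0035]
tool_rot: [179.9, 0.4, -178.3]
ft_force: [-1.0, 0.5, -0.0]
width: 0.0485
```

arm_command --steps '[{"tx": 0,"ty": 0,"tz": 0,"wx": 0,"wy": 0,"wz": 0,"fingers": 150},{"tx": 0,"ty": 0,"tz": 0,"wx": 0,"wy": 0,"wz": 0,"fingers": 180},{"tx": 0,"ty": 0,"tz": 0,"wx": 0,"wy": 0,"wz": 0,"fingers": 210},{"tx": 0,"ty": 0,"tz": 0,"wx": 0,"wy": 0,"wz": 0,"fingers": 240},{"tx": 0,"ty": 0,"tz": 0,"wx": 0,"wy": 0,"wz": 0,"fingers": 240},{"tx": 0,"ty": 0,"tz": 0,"wx": 0,"wy": 0,"wz": 0,"fingers": 240},{"tx": 0,"ty": 0,"tz": 0,"wx": 0,"wy": 0,"wz": 0,"fingers": 240},{"tx": 0,"ty": 0,"tz": 0,"wx": 0,"wy": 0,"wz": 0,"fingers": 240}]'

```text
time: 33.5
eef_pos: [0.5483, 0.31, 0.0035]
tool_rot: [179.9, 0.4, -178.3]
ft_force: [0.0, 0.1, 0.1]
width: 0.0121
```

arm_command --steps '[{"tx": 0,"ty": 0,"tz": 8,"wx": 0,"wy": 0,"wz": 0,"fingers": 240},{"tx": 0,"ty": 0,"tz": 40,"wx": 0,"wy": 0,"wz": 0,"fingers": 240},{"tx": 0,"ty": 0,"tz": 80,"wx": 0,"wy": 0,"wz": 0,"fingers": 240},{"tx": -30,"ty": -14,"tz": 80,"wx": 0,"wy": 0,"wz": -0.14,"fingers": 240},{"tx": -60,"ty": -28,"tz": 80,"wx": 0,"wy": 0,"wz": -0.28,"fingers": 240},{"tx": -90,"ty": -42,"tz": 80,"wx": 0,"wy": 0,"wz": -0.42,"fingers": 240},{"tx": -120,"ty": -56,"tz": 80,"wx": 0,"wy": 0,"wz": -0.56,"fingers": 240},{"tx": -146,"ty": -69,"tz": 80,"wx": 0,"wy": 0,"wz": -0.7,"fingers": 240}]'

```text
time: 34.3
eef_pos: [0.4008, 0.2405, 0.0841]
tool_rot: [179.9, 0.4, 141.3]
ft_force: [-0.1, 1.1, 0.2]
width: 0.012
```

arm_command --steps '[{"tx": 0,"ty": 0,"tz": 0,"wx": 0,"wy": 0,"wz": -0.14,"fingers": 240},{"tx": 0,"ty": 0,"tz": 0,"wx": 0,"wy": 0,"wz": -0.28,"fingers": 240},{"tx": 0,"ty": 0,"tz": 0,"wx": 0,"wy": 0,"wz": -0.42,"fingers": 240},{"tx": 0,"ty": 0,"tz": 0,"wx": 0,"wy": 0,"wz": -0.56,"fingers": 240},{"tx": 0,"ty": 0,"tz": 0,"wx": 0,"wy": 0,"wz": -0.7,"fingers": 240},{"tx": 0,"ty": 0,"tz": 0,"wx": 0,"wy": 0,"wz": -0.84,"fingers": 240},{"tx": 0,"ty": 0,"tz": 0,"wx": 0,"wy": 0,"wz": -0.9,"fingers": 240},{"tx": 0,"ty": 0,"tz": 0,"wx": 0,"wy": 0,"wz": -0.9,"fingers": 240}]'

```text
time: 35.1
eef_pos: [0.4009, 0.2409, 0.0847]
tool_rot: [179.8, 0.3, 89.7]
ft_force: [0.4, -0.6, -0.5]
width: 0.0123
```

arm_command --steps '[{"tx": 0,"ty": 0,"tz": 0,"wx": 0,"wy": 0,"wz": 0,"fingers": 240},{"tx": 0,"ty": 0,"tz": 0,"wx": 0,"wy": 0,"wz": 0,"fingers": 240}]'

```text
time: 35.3
eef_pos: [0.401, 0.2411, 0.085]
tool_rot: [179.8, 0.3, 89.8]
ft_force: [0.2, 0.2, 0.4]
width: 0.0122
```

arm_command --steps '[{"tx": 1,"ty": 0,"tz": -30,"wx": 0,"wy": 0,"wz": 0,"fingers": 240},{"tx": 1,"ty": 0,"tz": -50,"wx": 0,"wy": 0,"wz": 0,"fingers": 240},{"tx": 1,"ty": 0,"tz": -64,"wx": 0,"wy": 0,"wz": 0,"fingers": 240},{"tx": 1,"ty": 0,"tz": -71,"wx": 0,"wy": 0,"wz": 0,"fingers": 240},{"tx": 1,"ty": 0,"tz": -74,"wx": 0,"wy": 0,"wz": 0,"fingers": 240},{"tx": 1,"ty": 0,"tz": -75,"wx": 0,"wy": 0,"wz": 0,"fingers": 240},{"tx": 1,"ty": 0,"tz": -76,"wx": 0,"wy": 0,"wz": 0,"fingers": 240},{"tx": 1,"ty": 0,"tz": -76,"wx": 0,"wy": 0,"wz": 0,"fingers": 240}]'

```text
time: 36.1
eef_pos: [0.4024, 0.2414, 0.0095]
tool_rot: [179.8, 0.3, 89.8]
ft_force: [1.2, 0.9, -0.9]
width: 0.0126
```

arm_command --steps '[{"tx": 0,"ty": 0,"tz": -1,"wx": 0,"wy": 0,"wz": 0,"fingers": 240},{"tx": 0,"ty": 0,"tz": -1,"wx": 0,"wy": 0,"wz": 0,"fingers": 240}]'

```text
time: 36.3
eef_pos: [0.4026, 0.2417, 0.0088]
tool_rot: [179.7, 0.2, 89.8]
ft_force: [-0.6, -0.2, -1.0]
width: 0.0122
```

arm_command --steps '[{"tx": 0,"ty": 0,"tz": -1,"wx": 0,"wy": 0,"wz": 0,"fingers": 240},{"tx": 0,"ty": 0,"tz": -2,"wx": 0,"wy": 0,"wz": 0,"fingers": 240},{"tx": 0,"ty": 0,"tz": -2,"wx": 0,"wy": 0,"wz": 0,"fingers": 240}]'

```text
time: 36.6
eef_pos: [0.4028, 0.2419, 0.0073]
tool_rot: [179.7, 0.2, 89.8]
ft_force: [-2.0, 0.0, 5.9]
width: 0.0119
```

Contact at the expected height. I'll open just enough to stay inside the tray, then rise.

arm_command --steps '[{"tx": 0,"ty": 0,"tz": 0,"wx": 0,"wy": 0,"wz": 0,"fingers": 205},{"tx": 0,"ty": 0,"tz": 0,"wx": 0,"wy": 0,"wz": 0,"fingers": 185},{"tx": 0,"ty": 0,"tz": 0,"wx": 0,"wy": 0,"wz": 0,"fingers": 180},{"tx": 0,"ty": 0,"tz": 0,"wx": 0,"wy": 0,"wz": 0,"fingers": 180},{"tx": 0,"ty": 0,"tz": 10,"wx": 0,"wy": 0,"wz": 0,"fingers": 180},{"tx": 0,"ty": 0,"tz": 40,"wx": 0,"wy": 0,"wz": 0,"fingers": 180},{"tx": 0,"ty": 0,"tz": 85,"wx": 0,"wy": 0,"wz": 0,"fingers": 180},{"tx": 0,"ty": 0,"tz": 130,"wx": 0,"wy": 0,"wz": 0,"fingers": 180}]'

```text
time: 37.4
eef_pos: [0.4023, 0.2411, 0.1388]
tool_rot: [179.8, 0.3, 89.8]
ft_force: [1.1, 1.7, 0.8]
width: 0.0273
```

arm_command --steps '[{"tx": 200,"ty": 120,"tz": 100,"wx": 0,"wy": 0,"wz": 0,"fingers": 180},{"tx": 200,"ty": 120,"tz": 100,"wx": 0,"wy": 0,"wz": 0,"fingers": 180},{"tx": 200,"ty": 120,"tz": 100,"wx": 0,"wy": 0,"wz": 0,"fingers": 180},{"tx": 200,"ty": 120,"tz": 100,"wx": 0,"wy": 0,"wz": 0,"fingers": 180},{"tx": 200,"ty": 120,"tz": 100,"wx": 0,"wy": 0,"wz": 0,"fingers": 180},{"tx": 200,"ty": 120,"tz": 100,"wx": 0,"wy": 0,"wz": 0,"fingers": 180},{"tx": 200,"ty": 120,"tz": 100,"wx": 0,"wy": 0,"wz": 0,"fingers": 180},{"tx": 200,"ty": 120,"tz": 100,"wx": 0,"wy": 0,"wz": 0,"fingers": 180}]'

```text
time: 38.2
eef_pos: [0.6009, 0.3601, 0.238]
tool_rot: [179.9, 0.4, 89.8]
ft_force: [-1.1, -0.3, -0.2]
width: 0.0271
```

```bash
python3 - <<'E'
from workcell import env
from h import *
from ov import models
s=env.sense();print(s['eef_pos'],s['width'],s['ft_force'],s['dq'].round(1))
pa=env.camera('scene');pb=env.camera('top')
for p in(pa,pb):
    for t in('syringe_mid','bottle_a_mid','dropper_a_mid','jar','tape'):print(t,[([round(float(v),1) for v in d['extent']],round(d['conf'],2)) for d in env.look_for(p,t)[:2]])
a=np.ascontiguousarray(pa['image'][:,:,::-1]);b=np.ascontiguousarray(pb['image'][:,:,::-1])
A=crop(a,'scene',[],210,165,410,270,4);B=crop(b,'top',[],150,175,520,250,2.16)
B=cv2.resize(crop(b,'top',[],210,170,410,245,4),(800,300))
cv2.imwrite('pics/fin.png',cv2.resize(np.vstack([A[:,:800],B]),None,fx=.83,fy=.83,interpolation=3))
E
```

```text
[0.60090135 0.36011421 0.23803739] 0.027136507180512033 [-1.12634717 -0.34562658 -0.1709344 ] [-0.1 -0.7 -0.1  1.1 -0.1 -0.2 -0.1]
syringe_mid [([249.6, 205.6, 15.9, 5.9], 0.59)]
bottle_a_mid [([294.4, 208.8, 16.1, 29.2], 0.65), ([357.4, 242.1, 10.1, 15.6], 0.48)]
dropper_a_mid [([248.9, 205.5, 22.5, 5.8], 0.68), ([358.8, 241.6, 11.0, 16.1], 0.52)]
jar [([464.8, 240.8, 35.5, 52.4], 0.56)]
tape [([360.9, 241.4, 10.8, 20.3], 0.53)]
syringe_mid []
bottle_a_mid [([296.4, 216.4, 15.7, 19.6], 0.64)]
dropper_a_mid []
jar [([475.5, 179.4, 41.7, 39.8], 0.55)]
tape []
```

View pics/fin.png

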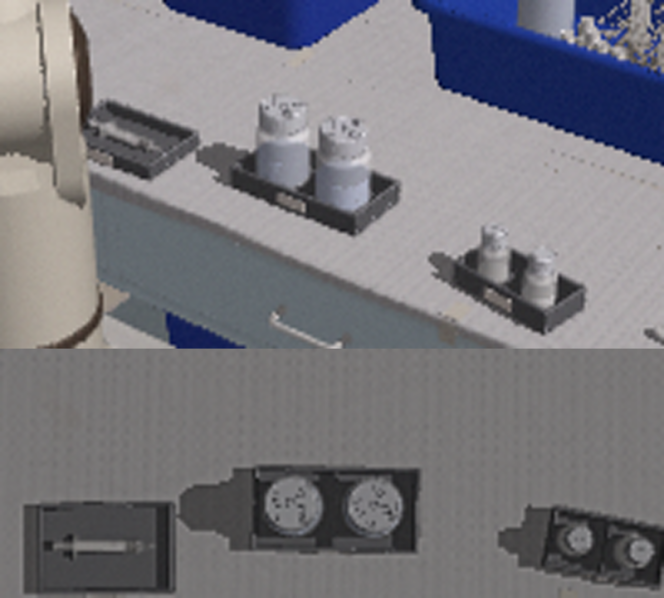

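All five are in place: the syringe lies lengthwise in its tray, and the bottles and droppers stand in their compartments. The network didn't find the tape, so I'll check that by pixels and then hand in.

```bash
python3 - <<'E'
from workcell import env
import cv2,numpy as np
b=env.camera('top')['image'][:,:,::-1].astype(int);a=cv2.imread('pics/top0.png').astype(int)
for n,(x0,x1,y0,y1) in dict(tape=(150,188,208,242),jar=(455,500,160,200)).items():
    d=abs(a-b)[y0:y1,x0:x1].mean(2);print(n,d.mean().round(1),(d>25).mean().round(3))
s=env.sense();print(s['time'],abs(s['dq']).max())
print(env.job_done())
E
```

```text
tape 16.3 0.214
jar 1.1 0.0
38.85 0.1318965173028286
the job is handed in; nothing more can be done
None
```

The job is handed in at about 39 s of the 120 s. Each tray compartment holds its own upright bottle or dropper, and the syringe lies flat and lengthwise near the middle of its tray.

**Order and handling:** I placed the bottles first, then the droppers, then the syringe. Each was lowered until the arm felt light contact (about 9 N or less) and only then released. The gripper ended about 24 cm above the bench, touching nothing.

**Last checks:**
- **Placement:** the final pictures from both cameras show all five as asked.
- **Jar:** unchanged in the top picture compared with the start.
- **Tape:** not confirmed. The network did not find it at the end, and 21% of the pixels in its area differ from the start. I think the arm or its shadow covered it. The gripper was never commanded near the bench there.

**What went off plan:** the first grasp of the second bottle was about 7 mm off-centre, so I opened, re-centred and gripped again. Even then the fingers closed to 57 mm instead of the 59 mm of the first bottle, and I found no reason for it. The bottle held firmly and was set down upright.

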